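# Shut down the coil-reactor heater and unload its coils

## Robot

A 6-joint arm with a two-finger parallel gripper is mounted at the origin on a cart in front of the work surface, level with it; the furniture and walls round the work are solid. World frame = base frame: x ahead of the robot, y to its left, z up, the work surface at z = 0. Lengths are in m, angles in rad, forces in N, time in s.
With the tool pointing down it reaches from about 0.35 to 0.875 m from the base axis. Payload 4.2 kg.
Tool frame: the origin (TCP) lies midway between the tips of the shut fingers; the grasp point (between the pads) lies 19 mm behind it; z points along the fingers, y is the line along which they close (so a half turn about z gives the same grasp; the last joint's range is limited). The gripper opens to 85 mm and grips with 20 to 120 N. Pads are 22 mm wide; open, the fingers measure 114 mm over their backs; the gripper's body (76 mm by 85 mm) begins 54 mm behind the grasp point. The pads swing forward as they close: fully open they stand 13 mm farther back than shut.
Start: joints at [-0.865, 0.385, 0.008, 0, -1.194, -0.259], TCP at [0.27, -0.564, 0.231] pointing down, gripper open.
Joint ranges: [-3.14, 3.14], [-1.21, 2.06], [-1.07, 1.41], [-3.16, 2.05], [-2.99, -0.16], [-3.1, 3.1]. Speed limits (rad/s): [2.79, 2.79, 3.14, 3.14, 3.14, 3.14].

## Interface

Orientations are given as a rotation vector (axis times angle).
In Python, from station import read_state, read_camera, get_calibration, sign_off, cut_out gives the robot as it stands.
- The arm moves only by the tool jog_arm, never from a script. Its argument "rows" is a list of rows, each a list of 7 numbers: the shift along the world's x, y, z in cm, then the turn, a rotation vector about the world's x, y, z in rad, then the closure, from 0 (fully open) to 1 (shut). A call has 1 to 10 rows; each row shifts and turns the commanded pose from where the row before left it; what a row does not reach is not made up. A row lasts 1/12 s, in which the tool goes at most 41.7 mm and 7.16 degrees, less where a joint would pass 70% of its speed; a pose out of reach is approached as far as the arm can. A call with a gripper value outside its range is refused whole. The fingers move at their own pace and stop on an object; the grip force is fixed at half the most. Time passes only in rows, so rows that do not move let the fingers close. It gives the time, the measured TCP pose, the force, the opening and the grip force at its end, in the units of the state.
- read_state(): the state, without advancing time (a new reading comes with each control period).
- read_camera(name): name is "scene" or "top" or "wrist"; returns (picture, depth): 420x560x3 uint8, red, green, blue; 420x560 float32, m along the optical axis (not along the pixel's ray), 0 where there is no reading.
- get_calibration(name): a dict with "camera_matrix" (3x3 intrinsics, pixels), "rvec" (rotation vector, rad) and "tvec" (3), from world to camera coordinates, as OpenCV has them. Camera axes: x right, y down, z forward; pixel columns grow to the right and rows downward; lengths in m; the calibration is good to about 2 mm. A picture is of the moment at which its call begins: read the wrist's pose just before it. get_calibration takes no time and is no camera call; for the wrist camera it gives the pose at the moment of the call.
- sign_off(): hands the job in; it is judged then, once.
Trained networks look in the newest picture that a camera, given by its name, has taken for a name from the list of things; names that differ only in an ending like _2 or _b are one class to them, and where a whole thing is asked for, a point or a joint stands for the part that bears it (a point fixed in the world has none). Each returns a list of dicts, best first, with "p" (0 to 1); they miss things now and then, are a little off and sometimes report something else, mostly with a low value. They report only what shows in the picture. A call takes as long as a camera call. They do not tell look-alikes from the thing itself.
- cut_out(camera, name): "region" (420x560 bool, what is visible of it) and "extent" ([left, top, right, bottom] in pixels, round what is visible of it).
The state is a dict: "t": time; "joints": joint angles; "dq": joint speeds; "tau": joint torques, N m; "ee_pos": TCP position; "orientation": TCP orientation; "force": force on the tool from outside, world axes, zero at the start; "wrist_torque": the same for the moment, N m; "width": finger opening in m; "gripper_force": force on a finger pad.
Only numpy, scipy, OpenCV 4.12 (cv2) and the standard library are available. Lean on these libraries where they do the work, as an engineer would, in place of code of your own. Each camera call takes 0.05 s, during which the arm holds its last target. There are 200 camera calls.

## Task

Shut down the flow-reactor heater and unload it: first turn its sunken temperature knob anticlockwise to the stop at the red zero mark, then open the blue hood, which is held by a sprung safety catch hidden under its front edge. Slide every reactor coil up off its post and stand the coils upright in the grey tray, one to a bay, then lower the hood gently until it is fully shut and caught again. Do not force the hood against its catch, and leave the other things on the bench alone.

Things in the scene. Friction and masses are not known exactly. Their poses are not given: they have to be found in the camera images.
- reactor: Fixed bench heater for flow-reactor coils: white open-topped well under a blue hood, control pod at its right (-y) end. Origin: underside, mid-length of the well; x away from the robot, y left, z up. mm in this frame: well inside x -35 to 73, y -155 to 155, deck z=30, wall tops z=108, front wall's outer face x=-43. Pod x -43 to 115, y -300 to -164, top z=102.
- posts (a point): Deck level at the middle of the post row, reactor frame (9, 0, 30) mm. Four upright posts at y=-108, -36, 36, 108 mm, 16 mm in diameter, 76 mm tall.
- hood (a joint): Hood angle, rad: 0 shut, grows as the front edge rises, stop at 1.62. Hinge line along reactor y at x=90, z=123 mm. Friction hinge: it stays where left (about 6 N at the front edge to lift, 1 to 4 N to lower; under 0.15 rad up to 10 N more to snap past the catch). With the catch hooked it lifts only 0.02 rad or so.
- hood_lip (a point): Middle of the hood's front edge. Hood: blue plate with a clear window, 336 mm wide, 10 mm thick, centred on the hinge height and reaching 180 mm forward of the hinge. Its edge is a 10 mm round bead turned down to 15 mm below hinge height (z=108 when shut), overhanging the front wall by 47 mm; below it all is free down to the bench but for the catch.
- hood_hinge (a point): Middle of the hood's hinge line; its axes turn with the hood (x from front edge to hinge, y left, z out of the hood's outer face).
- catch (a joint): Travel of the sprung safety catch, m: 0 at rest (hooked), at most 0.017, toward reactor -y (right); 2 N at rest, 5 N at the end. It is mounted on the fixed front wall. Hold it at 0.009 or more until the hood is above 0.15 rad, then it may be let go. On closing, the striker's sloped underside pushes it aside and it snaps back by itself.
- catch_tab (a point): Finger part of the catch: an upright red strip in front of the front wall, hidden under the hood's overhang, 10 mm wide (y -65 to -55 in the reactor frame), x -70 to -58, z 45 to 115 mm; this point at (-64, -60, 62) mm. Free on its left (+y) side for pushing it right. Its tooth stands over the foot of a steel striker under the hood (x -57 to -45, y -64 to -51, z 94 to 118 mm when shut).
- striker (a point): Foot of the striker under the hood; it moves with the hood and, with the hood open, sticks out 24 mm from its inner face, 141 mm from the hinge, 60 mm right of the middle: keep the gripper's body clear of it.
- dial (a joint): Temperature knob, rad: 0 at the zero stop (red mark, bar along reactor x, white pointer away from the robot), grows clockwise seen from above. Friction 0.04 N m, stays where left.
- dial_grip (a point): Middle of the knob's bar grip: bar 38 mm long, 12 thick, 21 tall, its top 15 mm below the pod's top; reactor frame (33, -232, 77) mm. It stands in a round well 88 mm across and 42 mm deep, open above. Its x axis runs along the bar toward the pointer.
- coil_0: Reactor coil with orange tubing, rigid, 0.1 to 0.17 kg: bobbin 70 tall with two 58 mm flanges (the upper one ends at 40) and a white grip collar on top, 34 across, from 40 to 70; bore 22. Origin: centre of its underside; z along its axis. Sits on a post on the deck (origin at reactor z=30); any coil may be on any post, and some are absent.
- coil_1: Reactor coil with blue tubing, rigid, 0.1 to 0.17 kg: bobbin 70 tall with two 58 mm flanges (the upper one ends at 40) and a white grip collar on top, 34 across, from 40 to 70; bore 22. Origin: centre of its underside; z along its axis. Sits on a post on the deck (origin at reactor z=30); any coil may be on any post, and some are absent.
- coil_2: Reactor coil with green tubing, rigid, 0.1 to 0.17 kg: bobbin 70 tall with two 58 mm flanges (the upper one ends at 40) and a white grip collar on top, 34 across, from 40 to 70; bore 22. Origin: centre of its underside; z along its axis. Sits on a post on the deck (origin at reactor z=30); any coil may be on any post, and some are absent.
- coil_3: Reactor coil with sand tubing, rigid, 0.1 to 0.17 kg: bobbin 70 tall with two 58 mm flanges (the upper one ends at 40) and a white grip collar on top, 34 across, from 40 to 70; bore 22. Origin: centre of its underside; z along its axis. Sits on a post on the deck (origin at reactor z=30); any coil may be on any post, and some are absent.
- tray: Loose grey storage tray, 171 x 171 x 32 mm, walls and cross dividers 5 mm, floor 5 mm thick; four bays 78 mm square with centres at x, y = +-41.5 mm. Origin: centre of its underside.
- brown_bottle: Amber glass bottle, 86 x 190 mm, bystander. Origin: centre of underside.
- amber_bottle: Small amber bottle with blue cap, 48 x 98 mm, bystander. Origin: underside.
- timer: White bench timer lying on the bench, 45 x 60 x 18 mm, bystander. Origin: centre of underside.
- marker: Marker pen lying on the bench, 14 x 130 x 16 mm, bystander. Origin: underside.
Things that resemble listed ones, but are neither listed nor needed, are in the scene too. There is more than one size of the tray; the one meant has the size given above.

How it is judged:
On the way, in this order (a step that is already met when the one before it is completed fails the run):
1. the temperature knob is turned back to its zero stop (value of joint dial below 0.1 rad), for 0.2 s.
2. the hood is past its safety catch and stands wide open (value of joint hood above 1.3 rad and value of joint dial below 0.1 rad), for 0.2 s.
3. every coil stands in the tray while the hood is still open (x of coil_0 in the frame of tray between -0.078 and 0.078 m and y of coil_0 in the frame of tray between -0.078 and 0.078 m and z of each of coil_0, coil_1, coil_2, coil_3 in the frame of tray below 0.015 m and angle between each of coil_0, coil_1, coil_2, coil_3's own z axis and vertical below 0.2 rad and x of coil_1 in the frame of tray between -0.078 and 0.078 m and y of coil_1 in the frame of tray between -0.078 and 0.078 m and x of coil_2 in the frame of tray between -0.078 and 0.078 m and y of coil_2 in the frame of tray between -0.078 and 0.078 m and x of coil_3 in the frame of tray between -0.078 and 0.078 m and y of coil_3 in the frame of tray between -0.078 and 0.078 m and value of joint hood above 1 rad), for 0.2 s.
At the end, for the whole second after the job is handed in: The knob is within 0.1 rad of its zero stop; the hood is within 0.03 rad of shut and its catch is back within 4 mm of rest, hooked over the striker; every coil that was on the heater stands upright (within 0.2 rad) on the floor of a bay of the tray, at rest; the tray lies flat (value of joint dial below 0.1 rad and value of joint hood below 0.03 rad and value of joint catch below 0.004 m and x of coil_0 in the frame of tray between -0.078 and 0.078 m and y of coil_0 in the frame of tray between -0.078 and 0.078 m and z of each of coil_0, coil_1, coil_2, coil_3 in the frame of tray below 0.015 m and angle between each of coil_0, coil_1, coil_2, coil_3's own z axis and vertical below 0.2 rad and x of coil_1 in the frame of tray between -0.078 and 0.078 m and y of coil_1 in the frame of tray between -0.078 and 0.078 m and x of coil_2 in the frame of tray between -0.078 and 0.078 m and y of coil_2 in the frame of tray between -0.078 and 0.078 m and x of coil_3 in the frame of tray between -0.078 and 0.078 m and y of coil_3 in the frame of tray between -0.078 and 0.078 m and linear speed of each of coil_0, coil_1, coil_2, coil_3 below 0.02 m/s and angle between tray's own z axis and vertical below 0.05 rad); the robot touches nothing.
It fails at once if the hood is forced open with the catch not pushed aside (value of joint hood between 0.045 and 0.075 rad and value of joint catch below 0.004 m).
It fails at once if the hood is slammed (falls faster than 3 rad/s) (velocity of joint hood below -3 rad/s).
It fails at once if one of the two bottles, the timer or the marker is pushed more than 5 cm, or a bottle is knocked over (distance of any of brown_bottle, amber_bottle, timer, marker from where it was at the start of the episode above 0.05 m or angle between any of brown_bottle, amber_bottle's own z axis and vertical above 0.6 rad).
Of coil_0, coil_1, coil_2, coil_3 only 2 to 4 are there at a start; the rules pass over those that are not, and their reading is None.
At some moment in a run one of tray may be knocked a few centimetres aside while the robot is not near it.
Once in a run the grip may slacken for a moment while it holds something.
It also fails if it takes over 210 s, if anything falls off the work surface, if the arm or the gripper's body presses on something with over 40 N, if the wrist force passes 120 N, or if a joint passes its speed limit or range.

## Working session

There is one attempt and no reset: what is moved stays moved. The work goes in short steps, Python scripts to look and compute and a tool call to move; the robot and the scene stay as the last step left them, time stands still between calls to the robot, and variables do not carry over. Pictures are saved under pics/ and viewed, at most 14 in all, crops included, and the job is handed in when it is done.

Besides the shell and the picture viewer there is one more tool, called after "Request:" by a JSON object that holds its "api" and its "payload". jog_arm: Moves the arm, as the interface text tells. Its arguments: {"type":"object","properties":{"rows":{"type":"array"}},"required":["rows"]}

```bash
mkdir -p pics; ls
cat > h.py <<'E'
import numpy as np, cv2
from station import *
def cal(n):
    c=get_calibration(n); R=cv2.Rodrigues(np.array(c["rvec"],float))[0]
    return np.array(c["camera_matrix"],float),R,np.array(c["tvec"],float).ravel()
def cloud(n,d):
    K,R,t=cal(n); v,u=np.mgrid[:d.shape[0],:d.shape[1]]
    p=np.stack([(u-K[0,2])/K[0,0]*d,(v-K[1,2])/K[1,1]*d,d],-1)
    w=(p-t)@R; w[d<=0]=np.nan; return w
def proj(n,P):
    K,R,t=cal(n); q=(np.asarray(P)@R.T+t)@K.T; return q[...,:2]/q[...,2:]
def save(n,im): cv2.imwrite("pics/"+n,im[...,::-1])
E
python3 - <<'E'
from h import *
s=read_state(); print(s["t"],s["ee_pos"],s["orientation"])
ims=[]
for n in ["scene","top"]:
    im,d=read_camera(n); save(n+"0.png",im); w=cloud(n,d); np.savez(n+"0.npz",im=im,d=d,w=w)
    for k in ["reactor","hood","dial","tray","coil_0","brown_bottle","amber_bottle","timer","marker","catch"]:
        for r in cut_out(n,k)[:3]:
            m=r["region"]; print(n,k,round(r["p"],2),r["extent"],np.round(np.nanmedian(w[m],0),3),np.round(np.nanpercentile(w[m],[3,97],axis=0),3).tolist())
E
```

```text
pics
0.0 [ 0.26979961 -0.56309719  0.23022853] [ 0.69557064 -3.06301407 -0.00334696]
scene reactor 0.75 [200.0, 190.5, 286.3, 273.8] [0.545 0.187 0.124] [[0.453, -0.154, 0.018], [0.648, 0.292, 0.132]]
scene hood 0.63 [200.8, 199.5, 286.8, 255.0] [0.542 0.148 0.127] [[0.449, -0.038, 0.113], [0.642, 0.288, 0.132]]
scene tray 0.89 [282.6, 189.2, 326.2, 212.3] [ 0.522 -0.351  0.015] [[0.439, -0.442, -0.001], [0.619, -0.257, 0.033]]
scene tray 0.69 [201.3, 201.1, 288.5, 253.4] [0.541 0.148 0.127] [[0.449, -0.04, 0.107], [0.642, 0.288, 0.132]]
scene tray 0.64 [303.8, 158.4, 359.2, 190.1] [ 0.515 -0.666  0.022] [[0.403, -0.808, 0.002], [0.631, -0.546, 0.043]]
scene brown_bottle 0.83 [156.2, 237.1, 185.9, 297.4] [0.646 0.45  0.104] [[0.617, 0.387, 0.005], [0.741, 0.469, 0.188]]
scene amber_bottle 0.6 [210.7, 270.8, 226.4, 304.1] [0.479 0.426 0.056] [[0.465, 0.404, 0.009], [0.501, 0.437, 0.098]]
scene timer 0.65 [257.6, 280.9, 274.0, 297.6] [0.37  0.322 0.015] [[0.346, 0.294, 0.004], [0.398, 0.347, 0.021]]
scene marker 0.16 [198.5, 187.4, 286.6, 275.6] [0.545 0.186 0.123] [[0.453, -0.155, 0.0
[... 697 characters left out ...]
69, 0.035]]
top tray 0.77 [385.4, 182.3, 448.0, 246.5] [ 0.523 -0.704  0.011] [[0.392, -0.805, 0.002], [0.626, -0.579, 0.047]]
top tray 0.61 [172.4, 244.3, 185.1, 255.3] [0.377 0.304 0.016] [[0.352, 0.282, 0.009], [0.399, 0.329, 0.024]]
top brown_bottle 0.57 [134.9, 168.2, 165.1, 197.7] [0.65  0.402 0.125] [[0.62, 0.377, -0.0], [0.695, 0.448, 0.192]]
top amber_bottle 0.58 [144.4, 216.3, 161.5, 225.9] [0.487 0.396 0.072] [[0.467, 0.383, 0.019], [0.508, 0.419, 0.102]]
top timer 0.44 [172.4, 240.1, 187.4, 256.2] [0.378 0.308 0.015] [[0.352, 0.278, -0.004], [0.403, 0.337, 0.024]]
top marker 0.55 [258.4, 232.3, 283.6, 258.2] [ 0.385 -0.094  0.013] [[0.351, -0.129, -0.001], [0.433, -0.048, 0.019]]
```

Run:
```python
from h import *
a=np.load("top0.npz"); im=a["im"]; w=a["w"]
c=cv2.resize(im[150:270,120:460],None,fx=2.35,fy=2.35,interpolation=cv2.INTER_CUBIC); save("topc.png",c)
s=np.load("scene0.npz")["im"]; save("scenec.png",cv2.resize(s[140:320,140:400],None,fx=3,fy=3,interpolation=cv2.INTER_CUBIC))
z=w[...,2]
def rect(m,n):
    p=w[m][:,:2].astype(np.float32); print(n,len(p),cv2.minAreaRect(p), np.median(z[m]))
box=(w[...,0]>.4)&(w[...,0]<.72)&(w[...,1]>-.25)&(w[...,1]<.34)
hsv=cv2.cvtColor(im,cv2.COLOR_RGB2HSV)
rect(box&(z>.115)&(z<.14),"hood z")
rect(box&(z>.09)&(z<.112)&(w[...,1]<-.03),"pod")
blue=box&(z>.11)&(hsv[...,0]>95)&(hsv[...,0]<125)&(hsv[...,1]>90)
rect(blue,"blue")
t=(abs(w[...,0]-.53)<.13)&(abs(w[...,1]+.354)<.13)&(z>.02)
rect(t,"tray")
```

```text
hood z 4056 ((0.5568541884422302, 0.11682738363742828), (0.2035699188709259, 0.35196420550346375), 6.476680278778076) 0.12818291071098564
pod 913 ((0.6198852062225342, -0.1522161364555359), (0.17492669820785522, 0.22142262756824493), 9.555419921875) 0.10254231471281262
blue 2521 ((0.5828092098236084, 0.13804566860198975), (0.25993549823760986, 0.3736434280872345), 6.476679801940918) 0.12921358234441052
tray 835 ((0.5002108812332153, -0.3698814809322357), (0.2355971336364746, 0.19473543763160706), 10.563302040100098) 0.5511921858001626
```

View pics/topc.png

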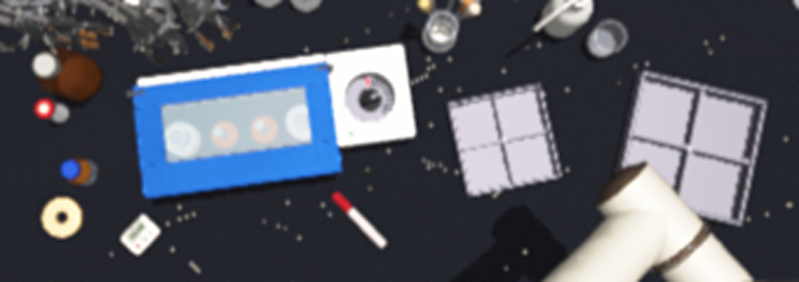

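View pics/scenec.png

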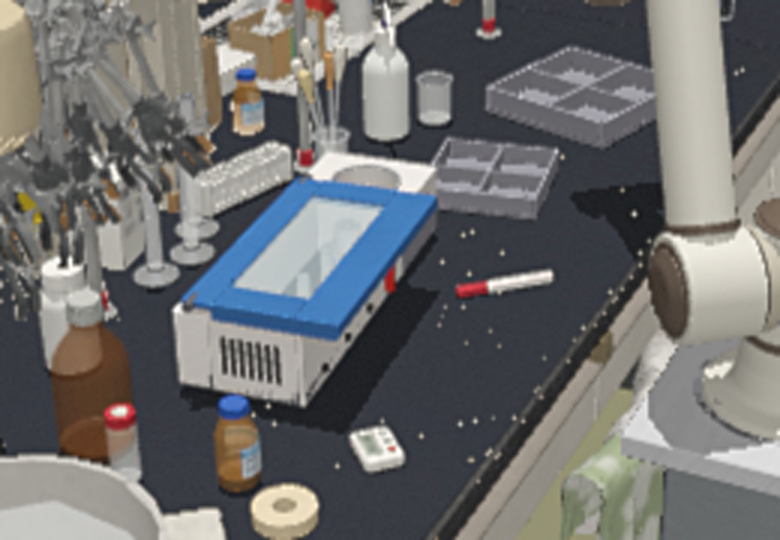

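Run:
```python
from h import *
from scipy.optimize import least_squares
s=read_state(); R0=cv2.Rodrigues(np.array(s["orientation"]))[0]; print(np.round(R0,3))
K,R,t=cal("wrist"); c=-R.T@t; print("K",K.round(1).tolist(),"cam in tool",R0.T@(c-s["ee_pos"]),"axes in tool\n",np.round(R0.T@R.T,3))
def fitrect(n,z0):
    a=np.load(n+"0.npz"); im=a["im"]; hsv=cv2.cvtColor(im,cv2.COLOR_RGB2HSV)
    m=((hsv[...,0]>98)&(hsv[...,0]<118)&(hsv[...,1]>140)).astype(np.uint8)
    k,l,st,_=cv2.connectedComponentsWithStats(m); i=1+st[1:,4].argmax()
    cs=max(cv2.findContours((l==i).astype(np.uint8),cv2.RETR_EXTERNAL,cv2.CHAIN_APPROX_NONE)[0],key=cv2.contourArea)
    h=cv2.approxPolyDP(cs,6,True)[:,0]; print(n,st[i],h.tolist()); return cs[:,0]
cs=fitrect("top",0); fitrect("scene",0)
# fit: rays to plane hood top z=.128 ; rect reactor x -90..90(ish bead to -95), y +-168
K,R,t=cal("top")
def ray(p,z):
    d=np.c_[(p+0.0-K[:2,2])/[K[0,0],K[1,1]],np.ones(len(p))]@R; c=-R.T@t
    return (c+d*((z-c[2])/d[:,2])[:,None])[:,:2]
h=cv2.minAreaRect(ray(cs,.128).astype(np.float32)); print(h)
```

```text
[[-0.902 -0.432 -0.   ]
 [-0.432  0.902 -0.   ]
 [ 0.    -0.    -1.   ]]
K [[355.0, 0.0, 279.2], [0.0, 355.0, 211.4], [0.0, 0.0, 1.0]] cam in tool [ 0.08241876  0.000187   -0.1417892 ] axes in tool
 [[-0.001 -0.948 -0.318]
 [ 1.    -0.001 -0.   ]
 [-0.    -0.318  0.948]]
top [ 176  177   90   58 2473] [[258, 177], [176, 186], [180, 232], [265, 223]]
scene [   0  141   63   54 1935] [[59, 142], [0, 167], [4, 190], [31, 194], [48, 183], [47, 172], [38, 178], [35, 171], [58, 162]]
((0.549822986125946, 0.11546991020441055), (0.19743095338344574, 0.343654066324234), 6.100859642028809)
```

Request:
{"api": "jog_arm", "payload": {"rows": [[1,2.5,1.5,0,0,-0.04,0],[2,3.2,1.5,0,0,-0.04,0],[2,3.2,1,0,0,-0.04,0],[2,3.2,0,0,0,-0.04,0],[2,3.2,0,0,0,-0.04,0],[2,3.2,0,0,0,-0.04,0],[2,3.2,0,0,0,-0.04,0],[2,3.2,0,0,0,-0.04,0],[2,3.2,0,0,0,-0.02,0],[2,3.2,0,0,0,0,0]]}}

```text
t: 1.93
ee_pos: [0.4607, -0.2489, 0.2717]
orientation: [-0.167, 3.136, -0.0]
force: [0.2, -1.1, -0.3]
width: 0.086
gripper_force: 0.0
```

Request:
{"api": "jog_arm", "payload": {"rows": [[2.2,3.2,0,0,0,0,0],[2.2,3.2,0,0,0,0,0],[2.2,3,0,0,0,0,0],[2.2,2.5,0,0,0,0,0],[2.2,2,0,0,0,0,0],[2,0,0,0,0,0,0],[0,0,0,0,0,0,0],[0,0,0,0,0,0,0]]}}

```text
t: 2.6
ee_pos: [0.5905, -0.1111, 0.2705]
orientation: [0.169, -3.136, -0.0]
force: [-0.2, -0.2, 0.3]
width: 0.0852
gripper_force: 0.0
```

Run:
```python
from h import *
s=read_state(); print(s["t"],s["ee_pos"],s["orientation"],s["force"])
im,d=read_camera("wrist"); save("w1.png",im); np.savez("w1.npz",im=im,d=d,w=cloud("wrist",d))
w=cloud("wrist",d)
for k in ["dial","hood","reactor"]:
    for r in cut_out("wrist",k)[:2]:
        m=r["region"]; print(k,round(r["p"],2),r["extent"],np.round(np.nanmedian(w[m],0),3))
```

```text
2.6 [ 0.59049918 -0.11112346  0.27049909] [ 1.68865271e-01 -3.13566224e+00 -5.94340785e-05] [-0.19423794 -0.17246647  0.31002273]
dial 0.8 [260.4, 175.0, 300.0, 209.1] [ 0.6   -0.111  0.068]
hood 0.8 [347.1, 50.7, 560.0, 286.9] [0.553 0.03  0.127]
reactor 0.72 [201.3, 53.0, 558.7, 286.2] [ 0.572 -0.015  0.125]
```

View pics/w1.png

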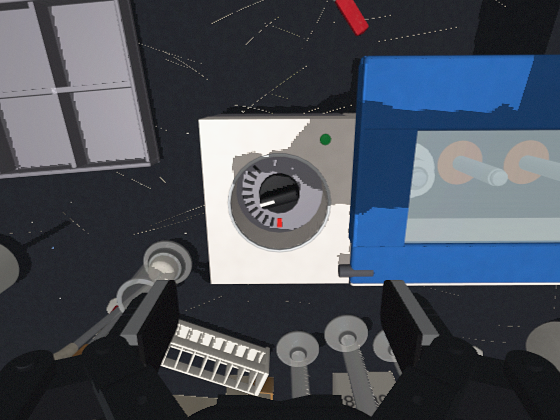

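Run:
```python
from h import *
print(np.round(read_state()["joints"],3))
a=np.load("w1.npz"); w=a["w"]; z=w[...,2]; im=a["im"]
near=np.hypot(w[...,0]-.606,w[...,1]+.111)<.04
for lo,hi in [(.05,.066),(.066,.08),(.08,.095)]:
    m=near&(z>lo)&(z<hi); p=w[m]; print(lo,m.sum(),p.mean(0).round(4),cv2.minAreaRect(p[:,:2].astype(np.float32)))
m=near&(z>.08)&(z<.095); p=w[m]; u=np.linalg.svd(p[:,:2]-p[:,:2].mean(0),full_matrices=False)[2][0]; print(u,np.arctan2(u[1],u[0]))
# pod top
m=(abs(z-.102)<.005)&(abs(w[...,1]+.1)<.12); p=w[m][:,:2].astype(np.float32); print("pod",z[m].mean(),cv2.minAreaRect(p))
mm=m.astype(np.uint8); cs,hi=cv2.findContours(mm,cv2.RETR_CCOMP,cv2.CHAIN_APPROX_NONE)
for i,c in enumerate(cs):
    if hi[0,i,3]>=0 and len(c)>100:
        q=w[c[:,0,1],c[:,0,0]][:,:2].astype(np.float32); print("hole",len(c),cv2.minEnclosingCircle(q),cv2.fitEllipse(q))
m=(z>.12)&(z<.136); p=w[m][:,:2]; print("hood z",z[m].mean(),p.min(0),p.max(0))
# hood right edge, front edge, line fits
hs=cv2.cvtColor(im,cv2.COLOR_RGB2HSV)
# red mark and white pointer
r=near&((hs[...,0]<8)|(hs[...,0]>172))&(hs[...,1]>130)&(hs[...,2]>100); print("red",w[r].mean(0),r.sum())
wh=near&(hs[...,1]<40)&(hs[...,2]>200)&(z<.095); print("white",w[wh].mean(0),wh.sum())
```

```text
[ 0.082  0.317  0.009 -0.    -1.262 -1.546]
0.05 3291 [ 0.605  -0.1113  0.0598] ((0.6070715188980103, -0.1105988547205925), (0.07743008434772491, 0.07936066389083862), 5.010005950927734)
0.066 696 [ 0.6011 -0.1108  0.0683] ((0.6037766337394714, -0.10930591821670532), (0.04044300317764282, 0.03845749795436859), 37.446250915527344)
0.08 500 [ 0.6036 -0.1102  0.0862] ((0.6043912172317505, -0.10999439656734467), (0.012337550520896912, 0.03761753812432289), 21.612030029296875)
[-0.38116738  0.92450604] 1.9618550060554154
pod 0.10168147035351767 ((0.674357533454895, -0.08642969280481339), (0.2992793619632721, 0.16800223290920258), 7.953179359436035)
hole 270 ((0.604341983795166, -0.10999100655317307), 0.04526734724640846) ((0.6043950319290161, -0.1100311428308487), (0.08855942636728287, 0.08914893865585327), 108.64539337158203)
hood z 0.12711717497414124 [ 0.45972555 -0.26840521] [0.8127652  0.15033069]
red [ 0.63713874 -0.10672235  0.06024638] 44
white [ 0.60979461 -0.12175576  0.08627099] 41
```

Request:
{"api": "jog_arm", "payload": {"rows": [[1.4,0.1,0,0,0,-0.12,0.6],[0,0,-1,0,0,-0.12,0.6],[0,0,-1,0,0,-0.12,0.6],[0,0,-1,0,0,-0.12,0.6],[0,0,-1,0,0,-0.12,0.6],[0,0,-1,0,0,-0.12,0.6],[0,0,-1,0,0,-0.12,0.6],[0,0,-1,0,0,-0.12,0.6],[0,0,-1,0,0,-0.12,0.6],[0,0,-1,0,0,-0.12,0.6]]}}

```text
t: 3.63
ee_pos: [0.6034, -0.1113, 0.1815]
orientation: [1.642, 2.678, 0.001]
force: [-0.2, -0.2, -0.8]
width: 0.0342
gripper_force: 0.0
```

Request:
{"api": "jog_arm", "payload": {"rows": [[0,0,-2,0,0,-0.09,0.6],[0,0,-2,0,0,0,0.6],[0,0,-2,0,0,0,0.6],[0,0,0,0,0,0,0.6],[0,0,0,0,0,0,0.6]]}}

```text
t: 4.05
ee_pos: [0.6033, -0.1112, 0.1211]
orientation: [-1.752, -2.606, 0.002]
force: [-0.0, 0.2, 0.7]
width: 0.0339
gripper_force: 0.0
```

Request:
{"api": "jog_arm", "payload": {"rows": [[0.1,0.1,-2,0,0,0,0.6],[0,0,-2,0,0,0,0.6],[0,0,-1,0,0,0,0.6],[0,0,-0.5,0,0,0,0.6],[0,0,0,0,0,0,1],[0,0,0,0,0,0,1],[0,0,0,0,0,0,1],[0,0,0,0,0,0,1],[0,0,0,0,0,0,1]]}}

```text
t: 4.8
ee_pos: [0.606, -0.1098, 0.0681]
orientation: [1.75, 2.606, 0.002]
force: [-1.1, 0.1, 5.7]
width: 0.0106
gripper_force: 60.5
```

Request:
{"api": "jog_arm", "payload": {"rows": [[0,0,0.2,0,0,0.1,1],[0,0,0,0,0,0.12,1],[0,0,0,0,0,0.12,1],[0,0,0,0,0,0.12,1],[0,0,0,0,0,0.12,1],[0,0,0,0,0,0.12,1],[0,0,0,0,0,0.12,1],[0,0,0,0,0,0.12,1],[0,0,0,0,0,0.12,1],[0,0,0,0,0,0.12,1]]}}

```text
t: 5.63
ee_pos: [0.606, -0.1097, 0.0682]
orientation: [-0.004, 3.139, 0.0]
force: [2.6, -1.0, -2.5]
width: 0.0106
gripper_force: 59.8
```

Request:
{"api": "jog_arm", "payload": {"rows": [[0,0,0,0,0,0.06,1],[0,0,0,0,0,0.05,1],[0,0,0,0,0,0,1],[0,0,0,0,0,0,1]]}}

```text
t: 5.97
ee_pos: [0.606, -0.1097, 0.0682]
orientation: [-0.166, 3.135, -0.0]
force: [4.1, -1.1, -2.8]
width: 0.0109
gripper_force: 59.6
```

Run:
```python
from h import *
s=read_state(); print(s["wrist_torque"],s["force"],s["orientation"])
```

```text
[-0.33675918 -1.08365663  0.01911349] [ 4.11390096 -1.05380536 -2.822973  ] [-1.65588368e-01  3.13494063e+00 -7.54108564e-05]
```

Request:
{"api": "jog_arm", "payload": {"rows": [[0,0,0,0,0,0.04,1],[0,0,0,0,0,0.03,1],[0,0,0,0,0,0,1]]}}

```text
t: 6.22
ee_pos: [0.606, -0.1096, 0.0683]
orientation: [-0.269, 3.127, 0.001]
force: [4.6, -1.6, -4.4]
width: 0.0108
gripper_force: 64.2
```

Run:
```python
from h import *
s=read_state(); print(s["wrist_torque"],s["force"],s["orientation"])
```

```text
[-0.34437873 -1.28951311 -1.09701536] [ 4.5923374  -1.59115821 -4.37099965] [-2.69186736e-01  3.12730027e+00  1.13541795e-03]
```

Request:
{"api": "jog_arm", "payload": {"rows": [[0,0,0,0,0,0,0.6],[0,0,0,0,0,0,0.6],[0,0,0,0,0,0,0.6],[0,0,3,0,0,0,0.6],[0,0,4,0,0,0,0.6],[0,0,4,0,0,0,0.6],[-1.5,0,4,0,0,0,0.6],[0,0,4,0,0,0,0.6],[0,0,0,0,0,0,0.6]]}}

```text
t: 6.97
ee_pos: [0.5937, -0.1104, 0.268]
orientation: [-0.279, 3.112, -0.007]
force: [1.1, 0.6, 1.4]
width: 0.0341
gripper_force: 0.0
```

Run:
```python
from h import *
s=read_state(); print(s["t"],s["ee_pos"],s["orientation"])
im,d=read_camera("wrist"); w=cloud("wrist",d); z=w[...,2]; np.savez("w2.npz",im=im,d=d,w=w); save("w2.png",im)
near=np.hypot(w[...,0]-.6044,w[...,1]+.11)<.04
m=near&(z>.08)&(z<.095); p=w[m]; u=np.linalg.svd(p[:,:2]-p[:,:2].mean(0),full_matrices=False)[2][0]; print(u,np.arctan(u[1]/u[0]),p.mean(0))
hs=cv2.cvtColor(im,cv2.COLOR_RGB2HSV)
r=near&((hs[...,0]<8)|(hs[...,0]>172))&(hs[...,1]>130)&(hs[...,2]>100); print("red",w[r].mean(0),r.sum())
wh=near&(hs[...,1]<40)&(hs[...,2]>200)&(z<.095); print("white",w[wh].mean(0),wh.sum())
```

```text
6.9667 [ 0.59366752 -0.11036313  0.26803539] [-0.27885701  3.11188194 -0.00654504]
[0.99354502 0.11343853] 0.11368324692188606 [ 0.60210273 -0.10857418  0.08197852]
red [ 0.63484694 -0.10493243  0.05681873] 39
white [ 0.61450182 -0.10716424  0.08279319] 39
```

Request:
{"api": "jog_arm", "payload": {"rows": [[-2,2,0,0,0,-0.07,1],[-2,2,0,0,0,0,1],[-2,2,0,0,0,0,1],[-2,2,0,0,0,0,1],[-2,2,0,0,0,0,1],[-2,2,0,0,0,0,1],[-2,2,0,0,0,0,1],[-2,2,0,0,0,0,1],[-2.4,2.7,0,0,0,0,1],[0,0,0,0,0,0,1]]}}

```text
t: 7.85
ee_pos: [0.4027, 0.0796, 0.2567]
orientation: [0.177, -3.135, -0.001]
force: [-0.1, -0.6, -0.9]
width: 0.0002
gripper_force: 0.0
```

Request:
{"api": "jog_arm", "payload": {"rows": [[0,0,-3,0,0,0,1],[0,0,-3,0,0,0,1],[0,0,-3,0,0,0,1],[0,0,-3,0,0,0,1],[0,0,-3,0,0,0,1],[0,0,0,0,0,0,1],[0,0,0,0,0,0,1]]}}

```text
t: 8.43
ee_pos: [0.4055, 0.0765, 0.1064]
orientation: [0.168, -3.133, 0.004]
force: [0.7, 0.8, 0.6]
width: -0.0001
gripper_force: 0.0
```

Run:
```python
from h import *
s=read_state(); print(s["t"],s["ee_pos"],s["orientation"],s["joints"])
O=np.array([.5466,.1171]); c,n=np.cos(.11),np.sin(.11)
print("reactor frame",np.array([[c,n],[-n,c]])@(s["ee_pos"][:2]-O))
```

```text
8.4333 [0.40553929 0.07650696 0.10637834] [ 0.16804487 -3.13298695  0.00441725] [ 5.84346565e-01  1.75910845e-01 -6.59388958e-01  5.23948675e-04
 -7.40457066e-01 -2.04835868e+00]
reactor frame [-0.14466439 -0.0248623 ]
```

Request:
{"api": "jog_arm", "payload": {"rows": [[0,0,-2,0,0,0,1],[0,0,-1.5,0,0,0,1],[0.5,0.05,-1,0.009,-0.08,0,1],[0.5,0.05,0,0.009,-0.08,0,1],[0.5,0.05,0,0.009,-0.08,0,1],[0.5,0.05,0,0.009,-0.08,0,1],[0.5,0.05,0,0.009,-0.08,0,1],[0,0,0,0,0,0,1],[0,0,0,0,0,0,1]]}}

```text
t: 9.18
ee_pos: [0.4401, 0.0665, 0.0852]
orientation: [-0.136, 2.855, -0.015]
force: [0.1, -0.6, -0.5]
width: -0.0001
gripper_force: 0.0
```

```bash
cat >> h.py <<'E'
O=np.array([.5466,.1171]); YAW=.11
def st():
    s=read_state(); c,n=np.cos(YAW),np.sin(YAW); Q=np.array([[c,n],[-n,c]]); R=cv2.Rodrigues(np.array(s["orientation"]))[0]
    p=Q@(np.array(s["ee_pos"][:2])-O); zt=R[:,2]; zt=np.r_[Q@zt[:2],zt[2]]; yt=R[:,1]; yt=np.r_[Q@yt[:2],yt[2]]
    print("t %.2f"%s["t"],"react mm",(np.r_[p,s["ee_pos"][2]]*1000).round(1),"ztool",zt.round(3),"ytool",yt.round(3),"q",np.round(s["joints"],2),"F",np.round(Q@s["force"][:2],1),round(s["force"][2],1),"w",round(s["width"],4),round(s["gripper_force"],0))
E
python3 -c "from h import *; st()"
```

```text
t 9.18 react mm [-111.4  -38.6   85.2] ztool [ 0.278 -0.028 -0.96 ] ytool [ 0.018  1.    -0.023] q [ 0.5   0.15 -1.04  0.78 -0.19 -2.73] F [-0.  -0.6] -0.5 w -0.0001 0.0
```

Request:
{"api": "jog_arm", "payload": {"rows": [[1,0.1,-0.5,0,0,0,1],[1,0.2,-1,0,0,0,1],[0.5,0.2,-1,0.004,-0.04,0,1],[0,0.2,0,0.004,-0.04,0,1],[0,0,0,0,0,0,1]]}}

```text
t: 9.6
ee_pos: [0.4599, 0.0696, 0.0853]
orientation: [-0.128, 2.841, -0.034]
force: [-18.1, -2.1, -8.3]
width: 0.0002
gripper_force: 9.8
```

```bash
python3 -c "from h import *; st()"
```

```text
t 9.60 react mm [-91.3 -37.7  85.3] ztool [ 0.291 -0.042 -0.956] ytool [ 0.025  0.999 -0.036] q [ 0.44  0.17 -1.03  0.94 -0.17 -2.84] F [-18.2  -0.1] -8.3 w 0.0002 10.0
```

```bash
cat > kin.py <<'E'
import numpy as np
from scipy.spatial.transform import Rotation as Rn
from scipy.optimize import least_squares
D=[([-0.865,0.385,0.008,0,-1.194,-0.259],[.2698,-.5631,.2302],[0.6956,-3.0630,-.0033]),
([0.082,0.317,0.009,0,-1.262,-1.546],[.5905,-.1111,.2705],[.16887,-3.13566,0]),
([.584347,.175911,-.659389,.000524,-.740457,-2.048359],[.40554,.07651,.10638],[.16804,-3.13299,.00442]),
([.5,.15,-1.04,.78,-.19,-2.73],[.4401,.0665,.0852],[-.136,2.855,-.015]),
([.44,.17,-1.03,.94,-.17,-2.84],[.4599,.0696,.0853],[-.128,2.841,-.034])]
def fk(q,P,s4=1,s6=1,c=0):
    h,r0,d,L1,L2,e,T,c=P
    Ry=lambda a:Rn.from_euler('y',a); Rx=lambda a:Rn.from_euler('x',a); Rz=lambda a:Rn.from_euler('z',a)
    F=Ry(q[1]-q[2]); W=F*Rx(s4*q[3])*Ry(-q[4])
    p=np.array([r0,d,h])+Ry(q[1]).apply([0,0,L1])+F.apply([L2,0,e])+W.apply([T,0,0])
    # tool: z_tool = x of W
    Rt=Rz(q[0])*W*Rx(s6*q[5]+c)*Rn.from_matrix([[0,0,1],[0,1,0],[-1,0,0]])
    return Rz(q[0]).apply(p),Rt
def fit():
    best=None
    for s4 in (1,-1):
        for s6 in (1,-1):
          for c0 in (0,1.57,3.14,-1.57):
            def f(P):
                r=[]
                for q,p,o in D:
                    a,R=fk(q,P,s4,s6); r+=list((a-p)*10)+list((R.inv()*Rn.from_rotvec(o)).as_rotvec()*.5)
                return np.r_[r,(P[:7]-[.35,0,-.16,.45,.42,0,.25])*.02]
            s=least_squares(f,[.35,0,-.16,.45,.42,0,.25,c0])
            if best is None or s.cost<best[0]: best=(s.cost,s4,s6,s.x,s.fun)
    return best
if __name__=="__main__":
    b=fit(); print(b[:3],b[3].round(4)); print(b[4].round(4))
E
python3 kin.py
```

```text
(np.float64(0.3919153509617622), -1, -1) [-0.2518  0.0356 -0.1389  0.7906  0.2587  0.1025  0.2597  4.7115]
[ 2.060e-01  8.240e-02 -8.940e-02 -1.000e-03  0.000e+00  5.000e-04
 -2.121e-01  1.854e-01 -1.158e-01 -0.000e+00  1.100e-03  1.000e-04
  2.328e-01  4.049e-01  3.745e-01  0.000e+00 -0.000e+00  5.000e-04
  5.700e-03 -2.331e-01 -7.080e-02 -1.900e-03 -2.900e-03  8.000e-04
  8.700e-03 -4.539e-01 -9.840e-02 -6.000e-04  1.700e-03 -1.900e-03
 -1.200e-02  7.000e-04  4.000e-04  6.800e-03 -3.200e-03  2.000e-03
  2.000e-04]
```

Request:
{"api": "jog_arm", "payload": {"rows": [[-1,-0.1,0,0,0,0,1],[-0.5,0,0,0,0,0,1]]}}

```text
t: 9.77
ee_pos: [0.4541, 0.0754, 0.0929]
orientation: [-0.133, 2.825, -0.017]
force: [-0.0, 0.9, 0.1]
width: 0.0001
gripper_force: 0.0
```

```bash
cat > kin.py <<'E'
import numpy as np
from scipy.spatial.transform import Rotation as Rn
from scipy.optimize import least_squares
from itertools import product
D=[([-0.865,0.385,0.008,0,-1.194,-0.259],[.2698,-.5631,.2302],[0.6956,-3.0630,-.0033]),
([0.082,0.317,0.009,0,-1.262,-1.546],[.5905,-.1111,.2705],[.16887,-3.13566,0]),
([.584347,.175911,-.659389,.000524,-.740457,-2.048359],[.40554,.07651,.10638],[.16804,-3.13299,.00442]),
([.5,.15,-1.04,.78,-.19,-2.73],[.4401,.0665,.0852],[-.136,2.855,-.015]),
([.44,.17,-1.03,.94,-.17,-2.84],[.4599,.0696,.0853],[-.128,2.841,-.034])]
E=Rn.from_euler; X0=[.35,0,0,.45,.42,0,.25,0,0,0,0]
def fk(q,P,s=(-1,-1)):
    h,r0,d,L1,L2,e,T,c,a,bx,by=P
    F=E('y',q[1]-q[2]); W=F*E('x',s[0]*q[3])*E('y',-q[4])
    p=np.array([r0,d,h])+E('y',q[1]).apply([0,0,L1])+F.apply([L2,0,e])+W.apply([T,0,0])
    Rt=E('z',q[0]+a)*W*E('x',s[1]*q[5]+c)*Rn.from_matrix([[0,0,1],[0,1,0],[-1,0,0]])
    return E('z',q[0]+a).apply(p)+[bx,by,0],Rt
def fit(D=D,S=((-1,-1),)):
    best=None
    for s,c0,a0 in product(S,(0,1.57,3.14,-1.57),(0,-.3)):
        x0=np.array(X0); x0[7]=c0; x0[8]=a0
        def f(P):
            r=[]
            for q,p,o in D:
                A,R=fk(q,P,s); r+=list((A-p)*10)+list((R.inv()*Rn.from_rotvec(o)).as_rotvec()*5)
            return np.r_[r,(P-x0)[[0,1,2,3,4,5,6,9,10]]*.02]
        z=least_squares(f,x0)
        if best is None or z.cost<best[0]: best=(z.cost,s,z.x,z.fun)
    return best
if __name__=="__main__":
    from h import *
    s=read_state(); D.append((list(s["joints"]),list(s["ee_pos"]),list(s["orientation"]))); print(np.round(s["joints"],4).tolist())
    b=fit(D,list(product((1,-1),(1,-1)))); print(b[0],b[1],b[2].round(4).tolist()); print((b[3][:6*len(D)].reshape(-1,6)/[10]*3+0).round(4) if 0 else b[3][:6*len(D)].reshape(-1,6).round(3))
E
python3 kin.py
```

```text
[0.4527, 0.1438, -1.049, 0.9618, -0.1619, -2.8658]
0.4473679092782494 (-1, -1) [0.0929, 0.1494, -0.1038, 0.5167, 0.2734, 0.0596, 0.3009, -1.5968, -0.0258, -0.0292, -0.021]
[[ 0.098 -0.049 -0.046 -0.01   0.     0.002]
 [-0.255  0.196 -0.137 -0.001  0.011 -0.003]
 [ 0.154  0.614  0.315  0.001 -0.     0.001]
 [ 0.019 -0.072 -0.025 -0.054 -0.033  0.01 ]
 [ 0.003 -0.337 -0.037 -0.044  0.012 -0.017]
 [-0.019 -0.352 -0.07  -0.04  -0.004  0.007]]
```

```bash
cat > p.py <<'E'
s=open("kin.py").read()
s=s.replace("X0=[.35,0,0,.45,.42,0,.25,0,0,0,0]","X0=[.35,0,-.08,.45,.42,0,.25,0,0,-.08,0,0]")
s=s.replace("h,r0,d,L1,L2,e,T,c,a,bx,by=P","h,r0,d,L1,L2,e,T,c,a,wy,wx,l1x=P")
s=s.replace("apply([0,0,L1])","apply([l1x,0,L1])").replace("+W.apply([T,0,0])","+(F*E('x',s[0]*q[3])).apply([wx,wy,0])+W.apply([T,0,0])").replace("+[bx,by,0],Rt",",Rt")
s=s.replace("(0,-.3)","(0,)").replace("[[0,1,2,3,4,5,6,9,10]]*.02","[[0,1,2,3,4,5,6,9,10,11]]*.01")
open("kin.py","w").write(s)
E
python3 p.py; python3 kin.py
```

```text
[0.4527, 0.1438, -1.049, 0.9618, -0.1619, -2.8658]
0.0016570579616986124 (-1, -1) [0.1784, -0.0109, -0.0002, 0.5519, 0.4229, -0.0029, 0.2958, -1.5676, 0.004, -0.1615, 0.0029, 0.0127]
[[ 0.006  0.004 -0.005 -0.01   0.     0.005]
 [-0.003 -0.002  0.006 -0.     0.011  0.   ]
 [ 0.007  0.001 -0.004 -0.     0.     0.004]
 [-0.011 -0.006 -0.018 -0.014 -0.028  0.007]
 [ 0.014 -0.005  0.016 -0.     0.018 -0.02 ]
 [-0.005  0.008  0.005  0.006  0.001  0.003]]
```

```bash
cat >> h.py <<'E'
def r2w(x,y,z): # reactor mm -> world m
    c,n=np.cos(YAW),np.sin(YAW); return np.r_[O+np.array([[c,-n],[n,c]])@np.array([x,y])/1e3,z/1e3]
E
cat > ik.py <<'E'
from kin import *; from h import *
P=[0.1784,-0.0109,-0.0002,0.5519,0.4229,-0.0029,0.2958,-1.5676,0.004,-0.1615,0.0029,0.0127]
lo=np.array([-3.14,-1.21,-1.07,-3.16,-2.99,-3.1]);hi=np.array([3.14,2.06,1.41,2.05,-.16,3.1])
def toolR(phi,roll=0,az=0):
    # tool tilted phi from down toward heading az (reactor frame), then roll about tool z
    return E('z',YAW+az)*E('y',-phi)*Rn.from_matrix([[-1,0,0],[0,1,0],[0,0,-1]])*E('z',roll)
def iks(p,R,n=40,seed=0,q0=None):
    g=np.random.default_rng(seed); out=[]
    f=lambda q:(lambda a:np.r_[(a[0]-p)*10,(a[1].inv()*R).as_rotvec()*3])(fk(q,P))
    for i in range(n):
        s=np.clip(q0,lo+1e-3,hi-1e-3) if q0 is not None else g.uniform(lo,hi)
        z=least_squares(f,s,bounds=(lo,hi),max_nfev=60)
        if z.cost<1e-5 and not any(np.abs(z.x-o).max()<.05 for o in out): out.append(z.x)
        if q0 is not None: return z.x,z.cost
    return out
E
python3 - <<'E'
from ik import *
for phi in (.6,.75,.9,1.1):
    for roll in (0,1.57,-1.57,3.14):
        for az in (0,):
            for q in iks(r2w(-66,-40,58),toolR(phi,roll,az),25): print(phi,roll,az,q.round(2))
E
```

```text
0.75 0 0 [-0.21  0.29 -0.74 -2.27 -0.28  0.96]
0.75 1.57 0 [-0.21  0.29 -0.74 -2.27 -0.28 -0.61]
0.75 -1.57 0 [-0.21  0.29 -0.74 -2.27 -0.28  2.53]
0.75 3.14 0 [-0.21  0.29 -0.74 -2.27 -0.28 -2.18]
0.9 0 0 [-0.38  0.42 -0.95 -2.56 -0.73  1.43]
0.9 1.57 0 [-0.38  0.42 -0.95 -2.56 -0.73 -0.14]
0.9 -1.57 0 [-0.38  0.42 -0.95 -2.56 -0.73  3.  ]
0.9 3.14 0 [-0.38  0.42 -0.95 -2.56 -0.73 -1.71]
```

```bash
cat >> ik.py <<'E'
def rows(qs,grip,p0=None,R0=None,lin=.035,ang=.115):
    """qs: joint waypoints -> rounded rows following joint interpolation"""
    p,R=fk(qs[0],P) if p0 is None else (p0,R0); out=[]; j=[]
    for a,b in zip(qs[:-1],qs[1:]):
        pl=[fk(a+(b-a)*t,P) for t in np.linspace(0,1,201)]
        L=sum(np.linalg.norm(pl[i+1][0]-pl[i][0]) for i in range(200)); A=sum((pl[i+1][1]*pl[i][1].inv()).magnitude() for i in range(200))
        n=int(np.ceil(max(L/lin,A/ang,np.abs(b-a).max()/.14,1)))
        for k in range(1,n+1):
            pt,Rt=fk(a+(b-a)*k/n,P); d=np.round((pt-p)*100,1); w=np.round((Rt*R.inv()).as_rotvec(),2)
            out.append(list(map(float,[*d,*w]))+[grip]); p=p+d/100; R=Rn.from_rotvec(w)*R
            j.append((pt*1000).round().astype(int).tolist())
    return out,j
E
python3 - <<'E'
from ik import *
q0=np.array(read_state()["joints"])
qa,c=iks(np.array([.42,.05,.28]),toolR(0),q0=np.array([.45,0.,-.6,0,-.9,-2])); print("a",qa.round(2),c)
for phi in(.75,.8,.85,.9):
  print(phi); q=np.array([-.38,.42,-.95,-2.56,-.73,1.43])
  for pt in [(-66,-40,58),(-72,-40,58),(-90,-35,62),(-110,-35,80),(-130,-35,120),(-130,-35,180)]:
    q,c=iks(r2w(*pt),toolR(phi),q0=q); print(pt,q.round(2),round(c,5))
E
```

```text
a [ 0.51 -0.01 -0.38  0.   -1.21 -1.97] 2.563990036658918e-20
0.75
(-66, -40, 58) [-0.21  0.29 -0.74 -2.27 -0.28  0.96] 0.0
(-72, -40, 58) [-0.22  0.28 -0.76 -2.28 -0.29  0.98] 0.0
(-90, -35, 62) [-0.23  0.25 -0.8  -2.29 -0.3   0.99] 0.0
(-110, -35, 80) [-0.1   0.15 -0.75 -2.03 -0.16  0.63] 0.0
(-130, -35, 120) [-0.11  0.05 -0.8  -2.04 -0.16  0.63] 0.02275
(-130, -35, 180) [-0.13 -0.05 -0.82 -2.14 -0.16  0.73] 0.1538
0.8
(-66, -40, 58) [-0.29  0.33 -0.83 -2.44 -0.44  1.2 ] 0.0
(-72, -40, 58) [-0.3   0.32 -0.85 -2.44 -0.45  1.21] 0.0
(-90, -35, 62) [-0.31  0.29 -0.89 -2.44 -0.47  1.22] 0.0
(-110, -35, 80) [-0.28  0.19 -0.86 -2.3  -0.36  1.03] 0.0
(-130, -35, 120) [-0.1   0.03 -0.79 -1.99 -0.16  0.57] 0.00433
(-130, -35, 180) [-0.1  -0.07 -0.8  -2.02 -0.16  0.59] 0.09501
0.85
(-66, -40, 58) [-0.34  0.37 -0.9  -2.51 -0.59  1.34] 0.0
(-72, -40, 58) [-0.35  0.37 -0.91 -2.51 -0.6   1.35] 0.0
(-90, -35, 62) [-0.37  0.34 -0.95 -2.51 -0.62  1.36] 0.0
(-110, -35, 80) [-0.36  0.24 -0.94 -2.41 -0.53  1.23] 0.0
(-130, -35, 120) [-0.15  0.02 -0.81 -2.04 -0.22  0.65] 0.0
(-130, -35, 180) [-0.09 -0.08 -0.79 -1.97 -0.16  0.52] 0.04949
0.9
(-66, -40, 58) [-0.38  0.42 -0.95 -2.56 -0.73  1.43] 0.0
(-72, -40, 58) [-0.39  0.42 -0.96 -2.56 -0.74  1.44] 0.0
(-90, -35, 62) [-0.41  0.4  -1.01 -2.55 -0.76  1.46] 0.0
(-110, -35, 80) [-0.42  0.3  -1.01 -2.47 -0.68  1.37] 0.0
(-130, -35, 120) [-0.3   0.06 -0.9  -2.22 -0.4   0.95] 0.0
(-130, -35, 180) [-0.08 -0.1  -0.79 -1.94 -0.16  0.48] 0.0185
```

Run:
```python
from ik import *
q0=np.array(read_state()["joints"])
qa=np.array([.51,-.01,-.38,0,-1.21,-1.97])
qp,c=iks(r2w(-130,-35,140),toolR(1.05),q0=np.array([-.38,.1,-.95,-2.4,-.7,1.3])); print("pre",qp.round(2),c)
for t in np.linspace(0,1,9):
    q=qa+(qp-qa)*t; p,R=fk(q,P); 
    cam=p+R.apply([.0824,0,-.1418]); bod=p+R.apply([0,0,-.073]); print(q.round(2),"tcp",p.round(3),"z",R.apply([0,0,1]).round(2),"cam",cam.round(3))
b,j=rows([q0,np.array([.5,.05,-.75,0.1,-.65,-2.1]),qa],1); print(len(b),b,j)
```

```text
pre [-0.48  0.12 -1.04 -2.34 -0.73  1.23] 1.535117594159591e-20
[ 0.51 -0.01 -0.38  0.   -1.21 -1.97] tcp [0.419 0.051 0.278] z [-0.01 -0.   -1.  ] cam [0.338 0.042 0.42 ]
[ 0.39  0.01 -0.46 -0.29 -1.15 -1.57] tcp [0.357 0.063 0.209] z [-0.13  0.23 -0.96] cam [0.296 0.009 0.351]
[ 0.26  0.02 -0.54 -0.58 -1.09 -1.17] tcp [0.308 0.094 0.166] z [-0.13  0.47 -0.87] cam [ 0.25  -0.001  0.286]
[ 0.14  0.04 -0.63 -0.88 -1.03 -0.77] tcp [0.284 0.133 0.145] z [-0.03  0.66 -0.75] cam [0.212 0.013 0.231]
[ 0.01  0.05 -0.71 -1.17 -0.97 -0.37] tcp [0.287 0.166 0.14 ] z [ 0.17  0.76 -0.63] cam [0.192 0.042 0.19 ]
[-0.11  0.07 -0.79 -1.46 -0.91  0.03] tcp [0.314 0.182 0.144] z [ 0.41  0.74 -0.52] cam [0.193 0.072 0.163]
[-0.23  0.09 -0.87 -1.75 -0.85  0.43] tcp [0.354 0.171 0.148] z [ 0.64  0.61 -0.46] cam [0.213 0.088 0.149]
[-0.36  0.1  -0.95 -2.04 -0.79  0.83] tcp [0.395 0.132 0.148] z [ 0.81  0.38 -0.46] cam [0.239 0.08  0.142]
[-0.48  0.12 -1.04 -2.34 -0.73  1.23] tcp [0.421 0.068 0.14 ] z [ 0.86  0.1  -0.5 ] cam [0.258 0.05  0.139]
12 [[1.0, -2.2, 1.3, -0.03, -0.01, -0.02, 1], [0.3, -1.9, 1.1, -0.02, 0.0, -0.03, 1], [-0.3, -1.4, 0.8, -0.01, 0.02, -0.01, 1], [-0.8, -0.9, 0.6, -0.0, 0.03, -0.01, 1], [-1.1, -0.3, 0.4, 0.01, 0.04, -0.01, 1], [-1.5, 0.4, 0.2, 0.03, 0.04, 0.01, 1], [-1.8, 1.0, 0.2, 0.04, 0.05, 0.02, 1], [0.6, 0.6, 2.5, -0.01, 0.03, 0.0, 1], [0.4, 0.5, 2.6, -0.0, 0.03, 0.01, 1], [0.1, 0.6, 2.8, -0.01, 0.03, 0.01, 1], [-0.1, 0.6, 2.9, 0.0, 0.03, 0.02, 1], [-0.3, 0.5, 3.0, 0.01, 0.03, 0.02, 1]] [[463, 54, 107], [467, 36, 118], [464, 21, 126], [456, 12, 132], [444, 9, 135], [429, 13, 138], [412, 23, 140], [418, 29, 164], [422, 34, 190], [423, 40, 218], [422, 46, 247], [419, 51, 278]]
```

Request:
{"api": "jog_arm", "payload": {"rows": [[-1.5,-0.2,0.5,-0.009,0.08,0,1],[-1.5,-0.2,2,-0.009,0.08,0,1],[0,-0.3,3,-0.009,0.08,0,1],[0,-0.3,3,-0.009,0.05,0,1],[0,-0.3,3,0,0,0,1],[0,-0.3,3,0,0,0,1],[0,-0.3,3,0,0,0,1],[0,0,1,0,0,0,1],[0,0,0,0,0,0,1],[0,0,0,0,0,0,1]]}}

```text
t: 10.6
ee_pos: [0.4661, 0.0412, 0.2605]
orientation: [-0.12, 2.93, -0.104]
force: [-1.0, -0.1, -1.4]
width: -0.0001
gripper_force: 0.0
```

Run:
```python
from ik import *
st(); q0=np.array(read_state()["joints"]); print(fk(q0,P)[0]-read_state()["ee_pos"])
qp=np.array([-.48,.12,-1.04,-2.34,-.73,1.23]); qm=(q0+qp)/2; qm[4]=-1.1
b,j=rows([q0,qm,qp],1); print(len(b)); [print(*x) for x in zip(b,j)]
```

```text
t 10.60 react mm [-88.3 -66.6 260.5] ztool [ 0.201 -0.084 -0.976] ytool [ 0.036  0.996 -0.078] q [ 0.54 -0.01 -0.51  0.2  -0.93 -2.14] F [-1. -0.] -1.4 w -0.0001 0.0
[0.00405383 0.00259052 0.00267517]
26
[-2.8, -1.2, -2.8, 0.03, 0.08, 0.04, 1] [442, 32, 235]
[-3.0, -0.7, -2.5, 0.05, 0.07, 0.04, 1] [413, 25, 210]
[-2.9, -0.3, -2.2, 0.05, 0.07, 0.04, 1] [383, 22, 188]
[-3.0, 0.1, -1.9, 0.07, 0.05, 0.03, 1] [353, 23, 169]
[-2.8, 0.5, -1.6, 0.07, 0.04, 0.04, 1] [325, 28, 154]
[-2.7, 0.9, -1.2, 0.08, 0.03, 0.03, 1] [298, 36, 141]
[-2.5, 1.2, -1.0, 0.09, 0.02, 0.02, 1] [274, 49, 131]
[-2.1, 1.5, -0.6, 0.09, 0.0, 0.02, 1] [252, 64, 125]
[-1.8, 1.7, -0.4, 0.09, -0.01, 0.02, 1] [234, 81, 121]
[-1.4, 1.9, -0.1, 0.09, -0.02, 0.0, 1] [220, 100, 120]
[-1.0, 2.0, 0.2, 0.09, -0.04, 0.0, 1] [210, 120, 122]
[-0.6, 2.1, 0.4, 0.09, -0.05, -0.01, 1] [204, 140, 126]
[-0.1, 2.0, 0.6, 0.08, -0.06, -0.02, 1] [203, 160, 133]
[1.2, 1.3, 0.2, 0.05, -0.09, -0.05, 1] [216, 174, 134]
[1.5, 1.1, 0.2, 0.03, -0.1, -0.05, 1] [230, 185, 136]
[1.8, 0.7, 0.3, 0.01, -0.09, -0.07, 1] [248, 192, 139]
[1.9, 0.4, 0.2, -0.0, -0.08, -0.07, 1] [267, 196, 141]
[2.0, 0.0, 0.3, -0.02, -0.08, -0.07, 1] [287, 196, 144]
[2.0, -0.4, 0.2, -0.02, -0.08, -0.07, 1] [308, 192, 146]
[2.1, -0.8, 0.2, -0.04, -0.06, -0.08, 1] [328, 184, 148]
[2.0, -1.1, 0.1, -0.06, -0.06, -0.08, 1] [348, 173, 149]
[1.9, -1.5, -0.0, -0.06, -0.04, -0.08, 1] [367, 158, 149]
[1.7, -1.9, -0.1, -0.06, -0.03, -0.08, 1] [384, 139, 148]
[1.5, -2.1, -0.2, -0.07, -0.02, -0.08, 1] [399, 118, 146]
[1.2, -2.3, -0.3, -0.08, 0.0, -0.07, 1] [412, 94, 143]
[1.0, -2.6, -0.4, -0.07, 0.01, -0.08, 1] [421, 69, 140]
```

Run:
```python
from ik import *
q0=np.array(read_state()["joints"]); p0=np.array(read_state()["ee_pos"]); R0=Rn.from_rotvec(read_state()["orientation"])
qp=np.array([-.48,.12,-1.04,-2.34,-.73,1.23]); 
q1=np.array([.4,.15,-.5,-.5,-.9,-1.5]); qm=np.array([.05,.25,-.5,-1.2,-.85,-.4]); q2=np.array([-.25,.2,-.75,-1.8,-.8,.5])
b,j=rows([q0,q1,qm,q2,qp],1,p0,R0); print(len(b)); [print(*x) for x in zip(b,j)]
```

```text
27
[-1.3, 1.0, -2.8, 0.06, 0.07, 0.03, 1] [453, 51, 233]
[-1.7, 1.0, -2.7, 0.07, 0.06, 0.02, 1] [436, 61, 206]
[-1.7, 1.3, -2.4, 0.07, 0.06, 0.02, 1] [419, 75, 181]
[-1.6, 1.6, -2.1, 0.08, 0.04, 0.01, 1] [403, 90, 160]
[-1.4, 1.8, -1.8, 0.08, 0.03, 0.01, 1] [390, 108, 142]
[-1.1, 2.0, -1.5, 0.08, 0.02, 0.01, 1] [378, 128, 127]
[-0.3, 0.6, -0.7, 0.07, -0.03, 0.03, 1] [375, 134, 121]
[-0.1, 0.6, -0.4, 0.07, -0.03, 0.02, 1] [374, 140, 116]
[0.2, 0.7, -0.4, 0.06, -0.05, 0.01, 1] [376, 147, 113]
[0.4, 0.7, -0.2, 0.06, -0.05, 0.01, 1] [380, 154, 111]
[0.7, 0.6, -0.0, 0.05, -0.06, 0.0, 1] [387, 160, 110]
[1.0, 0.5, 0.0, 0.05, -0.08, 0.0, 1] [397, 166, 111]
[1.2, 0.4, 0.2, 0.04, -0.07, -0.01, 1] [410, 170, 113]
[1.5, 0.2, 0.3, 0.03, -0.09, -0.01, 1] [424, 172, 116]
[-0.3, -0.0, 0.2, 0.02, -0.06, -0.03, 1] [421, 171, 117]
[-0.1, -0.2, 0.2, 0.01, -0.07, -0.03, 1] [420, 170, 120]
[0.0, -0.2, 0.3, -0.0, -0.06, -0.04, 1] [420, 167, 123]
[0.2, -0.4, 0.4, -0.01, -0.07, -0.04, 1] [422, 163, 126]
[0.4, -0.5, 0.4, -0.02, -0.06, -0.05, 1] [426, 158, 130]
[0.4, -0.8, 0.3, -0.02, -0.06, -0.05, 1] [430, 151, 134]
[0.5, -0.9, 0.4, -0.04, -0.06, -0.05, 1] [435, 141, 138]
[-0.1, -0.8, 0.2, -0.04, -0.03, -0.06, 1] [434, 133, 140]
[-0.1, -1.0, 0.2, -0.04, -0.03, -0.07, 1] [433, 123, 141]
[-0.2, -1.1, 0.1, -0.05, -0.02, -0.06, 1] [432, 112, 142]
[-0.2, -1.4, -0.0, -0.05, -0.02, -0.07, 1] [429, 99, 142]
[-0.3, -1.4, -0.1, -0.06, 0.0, -0.06, 1] [426, 84, 141]
[-0.5, -1.6, -0.2, -0.06, 0.01, -0.07, 1] [421, 69, 140]
```

Request:
{"api": "jog_arm", "payload": {"rows": [[-1.3,1.0,-2.3,0.06,0.07,0.03,1],[-1.7,1.0,-2.2,0.07,0.06,0.02,1],[-1.7,1.3,-1.9,0.07,0.06,0.02,1],[-1.6,1.6,-2.1,0.08,0.04,0.01,1],[-1.4,1.8,-1.8,0.08,0.03,0.01,1],[-1.1,2.0,-1.5,0.08,0.02,0.01,1],[-0.3,0.6,-0.7,0.07,-0.03,0.03,1],[-0.6,0.6,-0.4,0.07,-0.03,0.02,1],[-0.3,0.7,-0.4,0.06,-0.05,0.01,1],[-0.1,0.7,-0.2,0.06,-0.05,0.01,1]]}}

```text
t: 11.43
ee_pos: [0.3637, 0.1537, 0.1231]
orientation: [-0.401, 2.849, 0.937]
force: [-1.0, -0.3, -0.1]
width: -0.0001
gripper_force: 0.0
```

Request:
{"api": "jog_arm", "payload": {"rows": [[0.7,0.6,0,0.05,-0.06,0,1],[1,0.5,0,0.05,-0.08,0,1],[1.2,0.4,0.2,0.04,-0.07,-0.01,1],[1.5,0.2,0.3,0.03,-0.09,-0.01,1],[-0.3,0,0.2,0.02,-0.06,-0.03,1],[-0.1,-0.2,0.2,0.01,-0.07,-0.03,1],[0,0,0,0,0,0,1]]}}

```text
t: 12.02
ee_pos: [0.4022, 0.1676, 0.1315]
orientation: [-0.415, 2.351, 0.959]
force: [-0.4, -0.7, -1.2]
width: 0.0
gripper_force: 0.0
```

```bash
python3 -c "from h import *; st(); print(read_state()['ee_pos'])"
```

```text
t 12.02 react mm [-138.    66.   131.5] ztool [ 0.458  0.668 -0.586] ytool [-0.393  0.744  0.541] q [-0.04  0.19 -0.61 -1.35 -0.84 -0.17] F [-0.5 -0.7] -1.2 w 0.0 0.0
[0.40222748 0.16755434 0.13154361]
```

Run:
```python
from ik import *
s=read_state(); q0=np.array(s["joints"]); p0=np.array(s["ee_pos"]); R0=Rn.from_rotvec(s["orientation"])
qs=[q0]; q=np.array([-.48,.12,-1.04,-2.34,-.73,1.23])
for pt,phi in [((-140,-30,130),1.0),((-105,-30,80),.9),((-88,-30,68),.9),((-68,-30,68),.9)]:
    q,c=iks(r2w(*pt),toolR(phi),q0=q); print(q.round(2),c); qs.append(q)
b,j=rows(qs,1,p0,R0,lin=.03); print(len(b)); [print(*x) for x in zip(b,j)]
```

```text
[-0.45  0.1  -1.03 -2.33 -0.65  1.2 ] 8.576999030819731e-20
[-0.4   0.3  -1.01 -2.5  -0.68  1.38] 9.234823644946958e-30
[-0.38  0.37 -1.   -2.56 -0.73  1.43] 2.3935535514893737e-19
[-0.35  0.38 -0.95 -2.57 -0.69  1.41] 9.68684919460981e-22
15
[-0.3, -0.1, -0.1, -0.0, -0.07, -0.04, 1] [399, 167, 131]
[0.1, -0.2, 0.2, -0.01, -0.06, -0.05, 1] [400, 164, 132]
[0.2, -0.5, 0.1, -0.03, -0.06, -0.06, 1] [402, 160, 134]
[0.3, -0.7, 0.2, -0.03, -0.06, -0.06, 1] [405, 153, 135]
[0.2, -0.8, 0.0, -0.04, -0.04, -0.06, 1] [408, 144, 136]
[0.3, -1.1, 0.1, -0.06, -0.04, -0.07, 1] [410, 133, 136]
[0.2, -1.3, -0.0, -0.05, -0.02, -0.06, 1] [412, 120, 136]
[0.1, -1.5, -0.2, -0.07, -0.01, -0.06, 1] [413, 106, 135]
[-0.0, -1.6, -0.2, -0.07, -0.01, -0.07, 1] [413, 89, 133]
[-0.2, -1.8, -0.3, -0.06, 0.01, -0.06, 1] [411, 72, 130]
[1.2, 0.2, -1.4, -0.0, 0.04, 0.0, 1] [423, 73, 115]
[1.2, 0.1, -1.7, -0.01, 0.03, 0.0, 1] [435, 75, 99]
[1.0, 0.1, -1.9, -0.0, 0.03, 0.0, 1] [446, 76, 80]
[1.7, 0.2, -1.2, -0.0, 0.0, 0.0, 1] [462, 78, 68]
[2.0, 0.2, 0.0, -0.0, 0.0, 0.0, 1] [482, 80, 68]
```

Request:
{"api": "jog_arm", "payload": {"rows": [[-0.3,-0.1,-0.1,0,-0.07,-0.04,1],[0.1,-0.2,0.2,-0.01,-0.06,-0.05,1],[0.2,-0.5,0.1,-0.03,-0.06,-0.06,1],[0.3,-0.7,0.2,-0.03,-0.06,-0.06,1],[0.2,-0.8,0,-0.04,-0.04,-0.06,1],[0.3,-1.1,0.1,-0.06,-0.04,-0.07,1],[0.2,-1.3,0,-0.05,-0.02,-0.06,1],[0.1,-1.5,-0.2,-0.07,-0.01,-0.06,1],[0,-1.6,-0.2,-0.07,-0.01,-0.07,1],[-0.2,-1.8,-0.3,-0.06,0.01,-0.06,1]]}}

```text
t: 12.85
ee_pos: [0.4134, 0.0717, 0.1308]
orientation: [-0.123, 2.135, 0.061]
force: [-0.4, 0.3, -0.7]
width: 0.0001
gripper_force: 0.0
```

Request:
{"api": "jog_arm", "payload": {"rows": [[1.2,0.2,-1.4,0,0.04,0,1],[1.2,0.1,-1.7,-0.01,0.03,0,1],[0.8,0.1,-1.9,0,0.03,0,1],[0,0,-1.2,0,0,0,1],[0,0,0,0,0,0,1],[0,0,0,0,0,0,1]]}}

```text
t: 13.35
ee_pos: [0.4452, 0.0765, 0.0679]
orientation: [-0.128, 2.238, 0.065]
force: [-1.0, 0.6, 0.0]
width: -0.0002
gripper_force: 0.0
```

Run:
```python
from h import *
st()
im,d=read_camera("scene"); save("s2.png",cv2.resize(im[170:290,180:340],None,fx=4,fy=4,interpolation=cv2.INTER_CUBIC))
```

```text
t 13.35 react mm [-105.2  -29.3   67.9] ztool [ 0.784  0.006 -0.621] ytool [-0.005  1.     0.002] q [-0.42  0.4  -1.07 -2.55 -0.81  1.49] F [-0.9  0.7] 0.0 w -0.0002 0.0
```

View pics/s2.png

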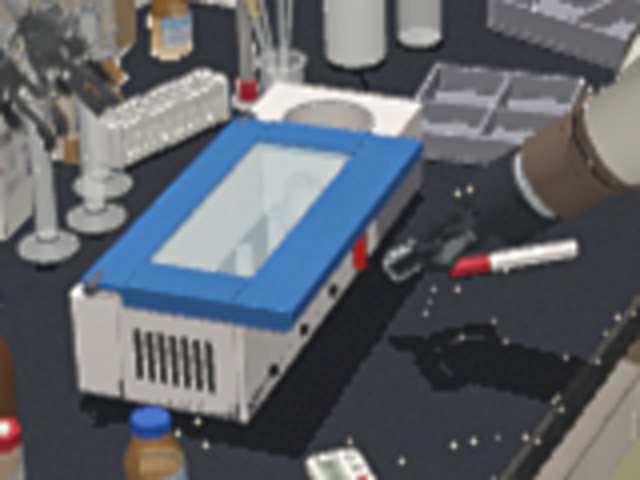

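Request:
{"api": "jog_arm", "payload": {"rows": [[1.2,0.1,0,0,0,0,1],[1.2,0.1,0,0,0,0,1],[1.2,0.1,0,0,0,0,1],[0,0,0,0,0,0,1],[0,0,0,0,0,0,1]]}}

```text
t: 13.82
ee_pos: [0.4822, 0.0792, 0.0714]
orientation: [-0.132, 2.23, 0.06]
force: [-1.1, 0.1, -0.3]
width: 0.0002
gripper_force: 0.0
```

```bash
python3 -c "from h import *; st()"
```

```text
t 13.82 react mm [-68.2 -30.6  71.4] ztool [ 0.789  0.003 -0.615] ytool [-0.006  1.    -0.003] q [-0.35  0.38 -0.98 -2.58 -0.72  1.43] F [-1.1  0.3] -0.3 w 0.0002 0.0
```

Request:
{"api": "jog_arm", "payload": {"rows": [[0.1,-0.8,-0.3,0,0,0,1],[0,0,0,0,0,0,1],[0,0,0,0,0,0,1]]}}

```text
t: 14.07
ee_pos: [0.4825, 0.0702, 0.0666]
orientation: [-0.128, 2.234, 0.06]
force: [-0.8, -0.6, 0.6]
width: -0.0002
gripper_force: 0.0
```

Request:
{"api": "jog_arm", "payload": {"rows": [[0,-0.4,0,0,0,0,1],[0,0,0,0,0,0,1],[0,0,0,0,0,0,1]]}}

```text
t: 14.32
ee_pos: [0.4829, 0.0664, 0.0665]
orientation: [-0.128, 2.234, 0.06]
force: [1.1, -0.2, 0.5]
width: -0.0001
gripper_force: 0.0
```

Request:
{"api": "jog_arm", "payload": {"rows": [[0.1,-0.4,0,0,0,0,1],[0,0,0,0,0,0,1],[0,0,0,0,0,0,1]]}}

```text
t: 14.57
ee_pos: [0.4837, 0.0626, 0.0664]
orientation: [-0.129, 2.235, 0.061]
force: [-0.3, -1.3, -0.5]
width: 0.0001
gripper_force: 0.4
```

Request:
{"api": "jog_arm", "payload": {"rows": [[0,-0.4,0,0,0,0,1],[0,0,0,0,0,0,1],[0,0,0,0,0,0,1]]}}

```text
t: 14.82
ee_pos: [0.4836, 0.0589, 0.0664]
orientation: [-0.13, 2.234, 0.061]
force: [0.0, 2.0, -1.9]
width: 0.0001
gripper_force: 1.1
```

```bash
python3 -c "from h import *; st()"
```

```text
t 14.82 react mm [-69.  -50.9  66.4] ztool [ 0.786  0.003 -0.618] ytool [-0.005  1.    -0.001] q [-0.4   0.39 -0.95 -2.5  -0.71  1.4 ] F [0.2 2. ] -1.9 w 0.0001 1.0
```

Request:
{"api": "jog_arm", "payload": {"rows": [[0.1,-0.4,0,0,0,0,1],[0,0,0,0,0,0,1],[0,0,0,0,0,0,1]]}}

```text
t: 15.07
ee_pos: [0.4844, 0.055, 0.0664]
orientation: [-0.13, 2.235, 0.061]
force: [-1.3, 3.0, -0.8]
width: -0.0001
gripper_force: 1.7
```

Request:
{"api": "jog_arm", "payload": {"rows": [[0,-0.4,0,0,0,0,1],[0,0,0,0,0,0,1],[0,0,0,0,0,0,1]]}}

```text
t: 15.32
ee_pos: [0.4848, 0.0507, 0.0664]
orientation: [-0.129, 2.234, 0.061]
force: [-0.5, 4.0, -0.9]
width: -0.0001
gripper_force: 1.9
```

Request:
{"api": "jog_arm", "payload": {"rows": [[0.1,-0.3,0,0,0,0,1],[0,0,0,0,0,0,1],[0,0,0,0,0,0,1]]}}

```text
t: 15.57
ee_pos: [0.4854, 0.048, 0.0664]
orientation: [-0.129, 2.235, 0.061]
force: [-3.6, 4.2, 0.2]
width: -0.0001
gripper_force: 2.5
```

```bash
python3 -c "
from h import *
st(); print(read_state()['wrist_torque'])
im,d=read_camera('scene'); save('s3.png',cv2.resize(im[195:245,250:300],None,fx=10,fy=10,interpolation=cv2.INTER_CUBIC))"
```

```text
t 15.57 react mm [-68.4 -62.   66.4] ztool [ 0.786  0.003 -0.619] ytool [-0.005  1.    -0.001] q [-0.43  0.39 -0.93 -2.46 -0.69  1.37] F [-3.2  4.6] 0.2 w -0.0001 3.0
[0.49726565 2.06690704 0.98808544]
```

View pics/s3.png

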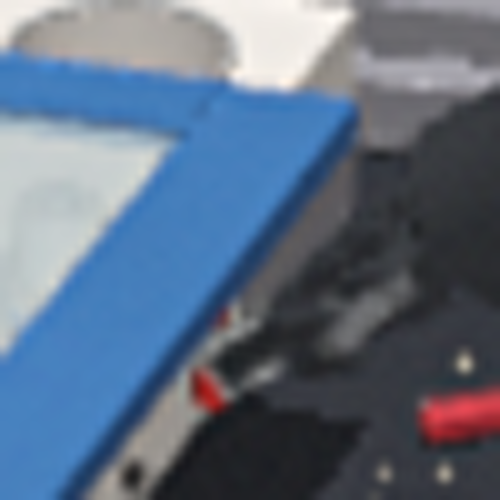

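Request:
{"api": "jog_arm", "payload": {"rows": [[0,0,0.5,0,0,0,1],[0,0,0.5,0,0,0,1],[0,0,0.3,0,0,0,1],[0,0,0,0,0,0,1]]}}

```text
t: 15.95
ee_pos: [0.4856, 0.048, 0.0798]
orientation: [-0.13, 2.234, 0.06]
force: [-3.7, 4.1, -1.4]
width: 0.0002
gripper_force: 3.1
```

```bash
python3 -c "
from h import *
st(); print(read_state()['wrist_torque'])"
```

```text
t 15.95 react mm [-68.2 -62.   79.8] ztool [ 0.786  0.003 -0.618] ytool [-0.005  1.    -0.002] q [-0.4   0.32 -0.89 -2.41 -0.61  1.27] F [-3.2  4.5] -1.4 w 0.0002 3.0
[0.49586177 2.28835839 1.00300471]
```

Request:
{"api": "jog_arm", "payload": {"rows": [[0,0,0.4,0,0,0,1],[0,0,0.4,0,0,0,1],[0,0,0,0,0,0,1]]}}

```text
t: 16.2
ee_pos: [0.4848, 0.0479, 0.0869]
orientation: [-0.13, 2.237, 0.06]
force: [-4.1, 0.2, -3.8]
width: 0.0002
gripper_force: 4.5
```

Request:
{"api": "jog_arm", "payload": {"rows": [[0,0,0.4,0,0,0,1],[0,0,0.4,0,0,0,1],[0,0,0,0,0,0,1]]}}

```text
t: 16.45
ee_pos: [0.4845, 0.048, 0.0945]
orientation: [-0.13, 2.237, 0.061]
force: [-4.2, 1.8, -5.0]
width: -0.0002
gripper_force: 4.7
```

```bash
cat >> h.py <<'E'
def hood():
    # hood angle from top camera: fit blue/hood points; return lip height estimate
    im,d=read_camera("scene"); w=cloud("scene",d); c,n=np.cos(YAW),np.sin(YAW)
    q=w.copy(); q[...,:2]=(w[...,:2]-O)@np.array([[c,-n],[n,c]])
    hs=cv2.cvtColor(im,cv2.COLOR_RGB2HSV)
    m=(hs[...,0]>98)&(hs[...,0]<118)&(hs[...,1]>140)&(abs(q[...,1])<.18)&(q[...,0]<.15)&(q[...,0]>-.13)&(q[...,2]>.09)&(q[...,2]<.4)
    p=q[m]; p=p[np.isfinite(p).all(1)]; a=np.linalg.svd(np.c_[p[:,0]-p[:,0].mean(),p[:,2]-p[:,2].mean()],full_matrices=False)[2][0]
    a=a*np.sign(-a[0]+1e-9*0) if abs(a[0])>.2 else a*np.sign(a[1])
    print("hood angle %.3f"%np.arctan2(a[1],-a[0]),len(p)); return im,q
E
python3 -c "
from h import *
st(); hood()"
```

```text
t 16.45 react mm [-69.3 -61.8  94.5] ztool [ 0.784  0.003 -0.621] ytool [-0.005  1.    -0.002] q [-0.36  0.25 -0.85 -2.33 -0.52  1.14] F [-3.9  2.3] -5.0 w -0.0002 5.0
hood angle 0.069 1605
```

Request:
{"api": "jog_arm", "payload": {"rows": [[0,0,0.5,0,0,0,1],[0,0,0.5,0,0,0,1],[0,0,0.5,0,0,0,1],[0,0,0.5,0,0,0,1],[0,0,0.5,0,0,0,1],[0,0,0,0,0,0,1]]}}

```text
t: 17.0
ee_pos: [0.4858, 0.0479, 0.1209]
orientation: [-0.13, 2.233, 0.06]
force: [-4.6, -1.4, -1.8]
width: -0.0002
gripper_force: 2.1
```

```bash
python3 -c "
from h import *
st(); im,q=hood(); save('s4.png',cv2.resize(im[170:290,180:340],None,fx=4,fy=4,interpolation=cv2.INTER_CUBIC))"
```

```text
t 17.00 react mm [-68.  -62.1 120.9] ztool [ 0.787  0.003 -0.617] ytool [-0.005  1.    -0.002] q [-0.27  0.15 -0.76 -2.16 -0.36  0.86] F [-4.8 -0.9] -1.8 w -0.0002 2.0
hood angle 0.212 1422
```

View pics/s4.png

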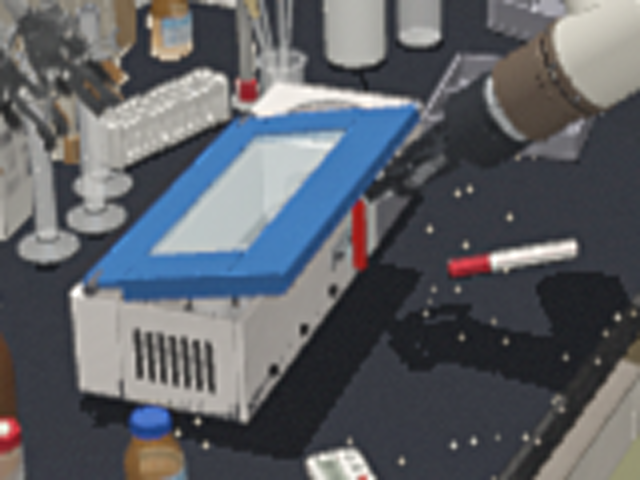

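Run:
```python
from ik import *
s=read_state(); q0=np.array(s["joints"])
def tcp(th,phi,y,s=158,g=8):
    C=np.array([90-s*np.cos(th),123+s*np.sin(th)])+ (5+g)*np.array([-np.sin(th),-np.cos(th)])
    n=np.array([np.cos(phi),np.sin(phi)]) # finger top side normal
    t=C-11*n; return (t[0],y,t[1])
for y in (0,60):
  for p1 in (1.2,1.45,1.7):
    print(y,p1); q=q0.copy()
    for th in (.22,.4,.6,.8,1.0,1.2,1.35,1.5):
        phi=.9+(p1-.9)*min(1,(th-.2)/.5); p=tcp(th,phi,y)
        q,c=iks(r2w(*p),toolR(phi),q0=q); print(th,round(phi,2),np.round(p),q.round(2),round(c,5))
```

```text
0 1.2
0.22 0.91 [-74.   0. 136.] [-0.18  0.11 -0.84 -2.44 -0.35  1.08] 0.0
0.4 1.02 [-66.   0. 163.] [-0.22  0.09 -0.89 -2.51 -0.49  1.18] 0.0
0.6 1.14 [-52.   0. 191.] [-0.26  0.1  -0.93 -2.58 -0.65  1.27] 0.0
0.8 1.2 [-33.   0. 217.] [-0.25  0.09 -0.9  -2.6  -0.67  1.26] 0.0
1.0 1.2 [-10.   0. 239.] [-0.2   0.06 -0.81 -2.57 -0.55  1.19] 0.0
1.2 1.2 [ 17.   0. 255.] [-0.17  0.06 -0.72 -2.55 -0.47  1.14] 0.0
1.35 1.2 [ 39.   0. 264.] [-0.14  0.08 -0.66 -2.55 -0.43  1.12] 0.0
1.5 1.2 [ 62.   0. 269.] [-0.13  0.1  -0.61 -2.55 -0.4   1.11] 0.0
0 1.45
0.22 0.92 [-74.   0. 136.] [-0.19  0.12 -0.86 -2.47 -0.38  1.12] 0.0
0.4 1.12 [-65.   0. 163.] [-0.3   0.19 -1.   -2.62 -0.78  1.37] 0.0
0.6 1.34 [-50.   0. 191.] [-0.34  0.34 -1.07 -2.66 -1.19  1.49] 0.00115
0.8 1.45 [-31.   0. 216.] [-0.32  0.4  -1.07 -2.71 -1.35  1.53] 0.0
1.0 1.45 [ -8.   0. 238.] [-0.28  0.3  -1.   -2.73 -1.2   1.46] 0.0
1.2 1.45 [ 19.   0. 255.] [-0.24  0.26 -0.92 -2.75 -1.08  1.43] 0.0
1.35 1.45 [ 41.   0. 263.] [-0.22  0.25 -0.86 -2.76 -1.02  1.41] 0.0
1.5 1.45 [ 65.   0. 269.] [-0.2   0.27 -0.81 -2.78 -0.98  1.4 ] 
[... 1538 characters left out ...]

1.35 1.45 [ 41.  60. 263.] [-0.04  0.28 -0.91 -2.98 -1.08  1.51] 0.0
1.5 1.45 [ 65.  60. 269.] [-0.03  0.29 -0.86 -2.99 -1.03  1.51] 0.0
60 1.7
0.22 0.93 [-74.  60. 136.] [-0.06  0.17 -0.99 -2.87 -0.53  1.44] 0.0
0.4 1.22 [-64.  60. 162.] [-0.13  0.28 -1.07 -2.83 -0.97  1.49] 0.01656
0.6 1.54 [-48.  60. 190.] [-0.19  0.61 -1.07 -2.76 -1.63  1.61] 0.07577
0.8 1.7 [-28.  60. 216.] [-0.13  0.75 -1.07 -2.85 -1.96  1.65] 0.0218
1.0 1.7 [ -5.  60. 238.] [-0.07  0.63 -1.07 -2.95 -1.82  1.6 ] 0.00063
1.2 1.7 [ 22.  60. 255.] [-0.05  0.55 -1.01 -2.99 -1.69  1.57] 0.0
1.35 1.7 [ 44.  60. 263.] [-0.04  0.52 -0.96 -3.   -1.61  1.56] 0.0
1.5 1.7 [ 67.  60. 269.] [-0.03  0.51 -0.9  -3.01 -1.54  1.55] 0.0
```

Run:
```python
from ik import *
s=read_state(); q0=np.array(s["joints"]); p0=np.array(s["ee_pos"]); R0=Rn.from_rotvec(s["orientation"])
def tcp(th,phi,y,s=158,g=8):
    C=np.array([90-s*np.cos(th),123+s*np.sin(th)])+ (5+g)*np.array([-np.sin(th),-np.cos(th)])
    t=C-11*np.array([np.cos(phi),np.sin(phi)]); return (t[0],y,t[1])
qs=[q0]; q=q0
W=[((-72,-50,116),.9),((-72,0,116),.9)]
for th in (.25,.4,.5,.6,.7,.8,.9,1.0,1.1,1.2,1.3,1.4,1.5):
    phi=.9+.3*min(1,(th-.2)/.5); W.append((tcp(th,phi,0),phi))
b=[];j=[]
for pt,phi in W:
    q,c=iks(r2w(*pt),toolR(phi),q0=q); qs.append(q)
b,j=rows(qs,1,p0,R0,lin=.025); print(len(b)); [print(*x) for x in zip(b,j)]
```

```text
17
[-0.5, 1.2, -0.5, 0.0, 0.01, -0.01, 1] [481, 59, 116]
[-0.3, 1.9, 0.0, 0.01, -0.01, 0.01, 1] [478, 79, 116]
[-0.1, 1.7, 0.0, -0.0, 0.0, -0.0, 1] [477, 96, 116]
[-0.2, 1.3, 0.0, -0.01, 0.01, -0.01, 1] [475, 109, 116]
[-0.1, 0.0, 2.5, 0.0, -0.03, 0.0, 1] [474, 109, 141]
[0.7, 0.1, 2.2, 0.01, -0.09, 0.01, 1] [481, 110, 163]
[0.6, 0.1, 1.5, 0.01, -0.06, -0.0, 1] [487, 111, 178]
[0.8, 0.0, 1.4, 0.01, -0.06, -0.0, 1] [495, 111, 191]
[0.9, 0.1, 1.3, 0.0, -0.06, -0.0, 1] [504, 112, 205]
[0.9, 0.2, 1.2, 0.0, -0.0, -0.0, 1] [513, 113, 217]
[1.1, 0.1, 1.2, 0.0, -0.0, -0.0, 1] [524, 115, 228]
[1.2, 0.1, 1.0, 0.0, -0.0, -0.0, 1] [536, 116, 239]
[1.3, 0.1, 0.9, 0.0, -0.0, -0.0, 1] [549, 117, 248]
[1.4, 0.2, 0.8, 0.0, -0.0, -0.0, 1] [563, 119, 255]
[1.5, 0.2, 0.6, 0.0, -0.0, -0.0, 1] [578, 121, 262]
[1.5, 0.1, 0.4, 0.0, -0.0, -0.0, 1] [593, 122, 266]
[1.5, 0.2, 0.4, 0.0, -0.0, -0.0, 1] [608, 124, 269]
```

Request:
{"api": "jog_arm", "payload": {"rows": [[-0.5,1.2,-0.5,0,0,0,1],[-0.3,1.9,0,0,0,0,1],[-0.1,1.7,0,0,0,0,1],[-0.2,1.3,0,0,0,0,1],[-0.1,0,1.2,0,-0.01,0,1],[0,0,1.3,0,-0.02,0,1],[0.3,0,1.1,0,-0.05,0,1],[0.4,0.1,1.1,0.01,-0.04,0,1],[0.3,0,0.8,0.01,-0.03,0,1],[0.3,0.1,0.7,0.01,-0.03,0,1]]}}

```text
t: 17.88
ee_pos: [0.4873, 0.1096, 0.1773]
orientation: [-0.11, 2.053, 0.076]
force: [0.5, -1.6, -6.7]
width: -0.0002
gripper_force: 2.9
```

```bash
python3 -c "
from h import *
st(); im,q=hood()"
```

```text
t 17.88 react mm [-59.8  -0.9 177.3] ztool [ 0.885  0.004 -0.465] ytool [-0.001  1.     0.007] q [-0.25  0.1  -0.92 -2.55 -0.6   1.23] F [ 0.3 -1.6] -6.7 w -0.0002 3.0
hood angle 0.483 1057
```

Working as predicted. Continue the arc.

Request:
{"api": "jog_arm", "payload": {"rows": [[0.4,0,0.7,0,-0.03,0,1],[0.4,0,0.7,0,-0.03,0,1],[0.4,0.1,0.7,0,-0.03,0,1],[0.5,0,0.6,0,-0.03,0,1],[0.9,0.2,1.2,0,0,0,1],[1.1,0.1,1.2,0,0,0,1],[1.2,0.1,1,0,0,0,1],[1.3,0.1,0.9,0,0,0,1],[1.4,0.2,0.8,0,0,0,1],[0,0,0,0,0,0,1]]}}

```text
t: 18.77
ee_pos: [0.5661, 0.1182, 0.2586]
orientation: [-0.113, 1.927, 0.069]
force: [-0.1, 0.3, -0.4]
width: 0.0003
gripper_force: 0.0
```

Request:
{"api": "jog_arm", "payload": {"rows": [[1.5,0.2,0.6,0,0,0,1],[1.5,0.1,0.4,0,0,0,1],[1.5,0.2,0.2,0,0,0,1],[1,0.1,0,0,0,0,1],[0,0,0,0,0,0,1]]}}

```text
t: 19.18
ee_pos: [0.6202, 0.1245, 0.269]
orientation: [-0.113, 1.929, 0.071]
force: [-0.3, -0.0, -0.2]
width: -0.0003
gripper_force: 0.0
```

```bash
python3 -c "
from h import *
st(); im,q=hood(); save('s5.png',im[120:320,140:400])"
```

```text
t 19.18 react mm [ 74.   -0.7 269. ] ztool [ 0.936  0.001 -0.353] ytool [-0.003  1.    -0.005] q [-0.13  0.13 -0.61 -2.58 -0.43  1.15] F [-0.3  0. ] -0.2 w -0.0003 0.0
hood angle 1.508 1182
```

View pics/s5.png

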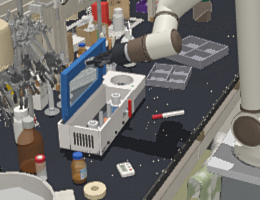

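Request:
{"api": "jog_arm", "payload": {"rows": [[0.7,0.1,0,0,0,0,1],[0.7,0.1,0,0,0,0,1],[0,0,0,0,0,0,1]]}}

```text
t: 19.48
ee_pos: [0.6328, 0.1264, 0.2675]
orientation: [-0.113, 1.933, 0.07]
force: [-0.4, 0.1, -0.2]
width: 0.0004
gripper_force: 0.0
```

```bash
python3 -c "
from h import *
st(); im,q=hood()"
```

```text
t 19.48 react mm [ 8.670e+01 -2.000e-01  2.675e+02] ztool [ 0.934  0.001 -0.357] ytool [-0.003  1.    -0.006] q [-0.12  0.15 -0.58 -2.6  -0.42  1.15] F [-0.3  0.1] -0.2 w 0.0004 0.0
hood angle 1.581 1282
```

Run:
```python
from ik import *
s=read_state(); q0=np.array(s["joints"]); p0=np.array(s["ee_pos"]); R0=Rn.from_rotvec(s["orientation"])
a,c=iks(r2w(-30,0,265),toolR(1.2),q0=q0); print(a.round(2),c)
b_=np.array([-.1,.1,-.75,-2.2,-.8,.9]);m=np.array([.1,.1,-.6,-1.2,-.95,-.4]); e=np.array([.3,.1,-.4,-.5,-1.0,-1.4])
g,c=iks(np.array([.50,.05,.30]),toolR(0),q0=np.array([.4,0.05,-.3,0,-1.2,-1.9])); print(g.round(2),c)
b,j=rows([q0,a,b_,m,e,g],.3,p0,R0); print(len(b)); [print(*x) for x in zip(b,j)]
```

```text
[-0.17 -0.06 -0.76 -2.44 -0.41  1.02] 1.1836561193822539e-20
[ 0.42  0.12 -0.18  0.   -1.27 -1.88] 4.389260539878112e-26
31
[-3.0, -0.1, 0.0, 0.0, 0.0, 0.0, 0.3] [602, 125, 268]
[-2.9, -0.5, 0.1, 0.0, 0.0, 0.0, 0.3] [574, 121, 268]
[-2.8, -0.3, -0.1, 0.0, 0.0, -0.0, 0.3] [545, 117, 267]
[-2.9, -0.4, -0.2, 0.0, 0.01, -0.0, 0.3] [517, 114, 265]
[0.0, 2.6, -0.5, 0.02, -0.03, 0.09, 0.3] [517, 140, 261]
[-0.4, 2.7, -0.5, 0.03, -0.03, 0.1, 0.3] [512, 167, 256]
[-0.9, 2.7, -0.5, 0.04, -0.02, 0.11, 0.3] [504, 194, 251]
[-1.3, 2.7, -0.5, 0.03, -0.01, 0.1, 0.3] [491, 220, 246]
[-1.8, 1.1, -0.8, 0.05, 0.05, 0.07, 0.3] [473, 232, 238]
[-1.8, 0.9, -0.9, 0.04, 0.06, 0.07, 0.3] [455, 240, 229]
[-1.8, 0.5, -0.9, 0.03, 0.07, 0.07, 0.3] [436, 246, 219]
[-1.8, 0.3, -1.0, 0.02, 0.07, 0.06, 0.3] [419, 248, 210]
[-1.7, -0.1, -0.9, 0.01, 0.08, 0.05, 0.3] [402, 247, 200]
[-1.5, -0.4, -1.0, 0.0, 0.09, 0.05, 0.3] [386, 244, 190]
[-1.5, -0.7, -0.9, -0.0, 0.09, 0.04, 0.3] [372, 237, 181]
[-1.2, -0.9, -0.9, -0.02, 0.08, 0.04, 0.3] [359, 228, 172]
[-1.1, -1.2, -0.8, -0.03, 0.09, 0.02, 0.3] [348, 216, 164]
[-0.8, -1.4, -0.7, -0.04, 0.09, 0.03, 0.3] [340, 202, 157]
[0.1, -1.1, -0.3, -0.04, 0.06, 0.0, 0.3] [342, 191, 155]
[0.4, -1.2, -0.1, -0.05, 0.06, 0.0, 0.3] [346, 179, 154]
[0.6, -1.3, 0.1, -0.05, 0.06, -0.0, 0.3] [352, 166, 154]
[0.9, -1.2, 0.2, -0.06, 0.05, -0.02, 0.3] [360, 153, 156]
[1.1, -1.3, 0.4, -0.07, 0.04, -0.02, 0.3] [371, 141, 160]
[1.2, -1.2, 0.5, -0.06, 0.03, -0.03, 0.3] [384, 129, 166]
[1.5, -1.2, 0.8, -0.07, 0.03, -0.03, 0.3] [398, 117, 173]
[1.6, -1.0, 1.0, -0.06, 0.02, -0.04, 0.3] [415, 106, 183]
[1.5, -1.2, 1.7, -0.08, 0.02, -0.0, 0.3] [430, 95, 201]
[1.7, -1.1, 2.1, -0.09, 0.01, -0.01, 0.3] [446, 83, 221]
[1.7, -1.2, 2.3, -0.09, 0.0, -0.02, 0.3] [464, 72, 244]
[1.8, -1.1, 2.6, -0.09, -0.01, -0.03, 0.3] [482, 60, 270]
[1.9, -1.1, 3.0, -0.09, -0.02, -0.04, 0.3] [500, 50, 300]
```

Request:
{"api": "jog_arm", "payload": {"rows": [[-3.0,-0.1,0.0,0.0,0.0,0.0,1],[-2.9,-0.5,0.1,0.0,0.0,0.0,0.3],[-2.8,-0.3,-0.1,0.0,0.0,0,0.3],[-2.9,-0.4,-0.2,0.0,0.01,0,0.3],[0.0,2.6,-0.5,0.02,-0.03,0.09,0.3],[-0.4,2.7,-0.5,0.03,-0.03,0.1,0.3],[-0.9,2.7,-0.5,0.04,-0.02,0.11,0.3],[-1.3,2.7,-0.5,0.03,-0.01,0.1,0.3],[-1.8,1.1,-0.8,0.05,0.05,0.07,0.3],[-1.8,0.9,-0.9,0.04,0.06,0.07,0.3]]}}

```text
t: 20.37
ee_pos: [0.4528, 0.2412, 0.2273]
orientation: [-0.46, 1.855, 0.658]
force: [-0.2, 0.4, -0.8]
width: 0.06
gripper_force: 0.0
```

Request:
{"api": "jog_arm", "payload": {"rows": [[-1.8,0.5,-0.9,0.03,0.07,0.07,0.3],[-1.8,0.3,-1.0,0.02,0.07,0.06,0.3],[-1.7,-0.1,-0.9,0.01,0.08,0.05,0.3],[-1.5,-0.4,-1.0,0.0,0.09,0.05,0.3],[-1.5,-0.7,-0.9,0,0.09,0.04,0.3],[-1.2,-0.9,-0.9,-0.02,0.08,0.04,0.3],[-1.1,-1.2,-0.8,-0.03,0.09,0.02,0.3],[-0.8,-1.4,-0.7,-0.04,0.09,0.03,0.3],[0.1,-1.1,-0.3,-0.04,0.06,0.0,0.3],[0.4,-1.2,-0.1,-0.05,0.06,0.0,0.3]]}}

```text
t: 21.2
ee_pos: [0.3443, 0.1782, 0.1532]
orientation: [-0.568, 2.604, 1.086]
force: [-0.1, -0.4, -0.3]
width: 0.0599
gripper_force: 0.0
```

Request:
{"api": "jog_arm", "payload": {"rows": [[0.6,-1.3,0.1,-0.05,0.06,0,0],[0.9,-1.2,0.2,-0.06,0.05,-0.02,0],[1.1,-1.3,0.4,-0.07,0.04,-0.02,0],[1.2,-1.2,0.5,-0.06,0.03,-0.03,0],[1.5,-1.2,0.8,-0.07,0.03,-0.03,0],[1.6,-1.0,1.0,-0.06,0.02,-0.04,0],[1.5,-1.2,1.7,-0.08,0.02,0,0],[1.7,-1.1,2.1,-0.09,0.01,-0.01,0],[1.7,-1.2,2.3,-0.09,0.0,-0.02,0],[1.8,-1.1,2.6,-0.09,-0.01,-0.03,0]]}}

```text
t: 22.03
ee_pos: [0.4813, 0.0603, 0.2716]
orientation: [0.224, -3.118, -0.137]
force: [1.0, -0.3, -0.2]
width: 0.0854
gripper_force: 0.0
```

Run:
```python
from ik import *
st(); s=read_state(); q0=np.array(s["joints"]); p0=np.array(s["ee_pos"]); R0=Rn.from_rotvec(s["orientation"])
g,c=iks(r2w(-40,0,330),toolR(0),q0=np.array([.4,0.05,-.3,0,-1.2,-1.9])); print(g.round(2),c,fk(q0,P)[0]-p0)
b,j=rows([q0,g],0,p0,R0); [print(*x) for x in zip(b,j)]
```

```text
t 22.03 react mm [-71.1 -49.3 271.6] ztool [-0.009  0.088 -0.996] ytool [-0.033  0.996  0.088] q [ 0.4   0.12 -0.22 -0.09 -1.22 -1.8 ] F [ 1.  -0.4] -0.2 w 0.0854 0.0
[ 0.53  0.14 -0.08  0.   -1.35 -1.99] 2.842407782548207e-30 [0.00320756 0.00117334 0.00104895]
[1.2, 1.8, 2.0, -0.03, -0.0, -0.01, 0] [493, 78, 291]
[0.7, 1.7, 1.9, -0.03, -0.01, -0.01, 0] [501, 95, 310]
[0.7, 1.7, 1.9, -0.03, -0.01, -0.01, 0] [507, 113, 330]
```

Request:
{"api": "jog_arm", "payload": {"rows": [[1.2,1.8,2.0,-0.03,0,-0.01,0],[0.7,1.7,1.9,-0.03,-0.01,-0.01,0],[0.7,1.7,1.9,-0.03,-0.01,-0.01,0],[0,0,0,0,0,0,0],[0,0,0,0,0,0,0]]}}

```text
t: 22.45
ee_pos: [0.5068, 0.114, 0.3287]
orientation: [-0.184, 3.133, 0.003]
force: [0.3, -0.4, -0.1]
width: 0.0854
gripper_force: 0.0
```

```bash
cat > look.py <<'E'
from h import *
import sys
def coils():
    im,d=read_camera("wrist"); w=cloud("wrist",d); c,n=np.cos(YAW),np.sin(YAW)
    q=w.copy(); q[...,:2]=(w[...,:2]-O)@np.array([[c,-n],[n,c]]); return im,d,w,q
if __name__=="__main__":
    st(); im,d,w,q=coils(); save(sys.argv[1],im)
    for y in (-108,-36,36,108):
        near=(np.hypot(q[...,0]-.009,q[...,1]-y/1e3)<.03)
        for nm,lo,hi in (("post",.1025,.112),("collar",.094,.1025),("flange",.06,.075)):
            m=near&(q[...,2]>lo)&(q[...,2]<hi)
            if m.sum()>10: (cx,cy),r=cv2.minEnclosingCircle(w[m][:,:2].astype(np.float32)); print(y,nm,m.sum(),"world",w[m].mean(0).round(4),"circ",round(cx,4),round(cy,4),round(r,4),"react",q[m].mean(0).round(4))
E
python3 look.py w3.png
```

```text
t 22.45 react mm [-39.9   1.3 328.7] ztool [ 0.003  0.002 -1.   ] ytool [-0.007  1.     0.002] q [ 0.53  0.15 -0.08 -0.   -1.34 -1.99] F [ 0.3 -0.5] -0.1 w 0.0854 0.0
-108 post 122 world [0.5658 0.0102 0.104 ] circ 0.5663 0.0104 0.0071 react [ 0.0074 -0.1084  0.104 ]
-108 collar 534 world [0.566  0.01   0.0979] circ 0.5672 0.0095 0.0175 react [ 0.0075 -0.1086  0.0979]
-108 flange 954 world [0.559  0.0141 0.0682] circ 0.5668 0.0098 0.029 react [ 0.001  -0.1037  0.0682]
-36 post 122 world [0.5578 0.0815 0.104 ] circ 0.5576 0.0817 0.0074 react [ 0.0072 -0.0366  0.104 ]
-36 collar 53 world [0.5534 0.0825 0.0987] circ 0.5576 0.0815 0.0078 react [ 0.0029 -0.0351  0.0987]
-36 flange 49 world [0.5521 0.0827 0.0679] circ 0.5567 0.0816 0.0079 react [ 0.0017 -0.0348  0.0679]
36 post 118 world [0.5498 0.1528 0.1041] circ 0.55 0.153 0.0071 react [0.0071 0.0351 0.1041]
36 collar 61 world [0.546  0.1512 0.0986] circ 0.5497 0.1527 0.008 react [0.0031 0.034  0.0986]
36 flange 49 world [0.5443 0.1507 0.0676] circ 0.5479 0.1519 0.0077 react [0.0014 0.0336 0.0676]
108 post 117 world [0.5417 0.224  0.104 ] circ 0.5425 0.2244 0.0069 react [0.0068 0.1068 0.104 ]
108 collar 536 world [0.5413 0.224  0.0978] circ 0.5418 0.2247 0.0173 react [0.0065 0.1069 0.0978]
108 flange 902 world [0.5361 0.2189 0.0683] circ 0.5419 0.2248 0.0291 react [0.0008 0.1023 0.0683]
```

View pics/w3.png

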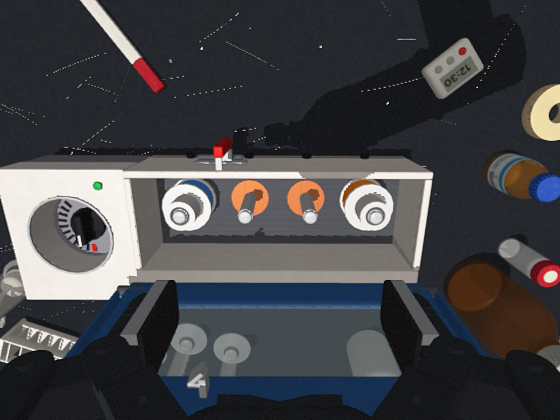

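Request:
{"api": "jog_arm", "payload": {"rows": [[2,-3.5,0,0,0,0,0.42],[2,-3.5,0,0,0,0,0.42],[2,-3.4,0,0,0,0,0.42],[0,0,-3,0,0,0,0.42],[0,0,-3.5,0,0,0,0.42],[0,0,-3.5,0,0,0,0.42],[0,0,-3.5,0,0,0,0.42],[0,0,0,0,0,0,0.42],[0,0,0,0,0,0,0.42]]}}

```text
t: 23.25
ee_pos: [0.5654, 0.0074, 0.1919]
orientation: [0.179, -3.134, 0.002]
force: [1.5, 0.7, 0.8]
width: 0.0495
gripper_force: 0.0
```

```bash
python3 -c "from h import *; st(); print(read_state()['ee_pos'])"
```

```text
t 23.25 react mm [   6.7 -111.1  191.9] ztool [-0.002 -0.001 -1.   ] ytool [-0.004  1.    -0.001] q [ 0.3   0.32 -0.2   0.   -1.06 -1.76] F [1.5 0.5] 0.8 w 0.0495 0.0
[0.56542421 0.00738567 0.19186078]
```

Request:
{"api": "jog_arm", "payload": {"rows": [[0.1,0.3,-2,0,0,0,0.42],[0,0,-3,0,0,0,0.42],[0,0,-3,0,0,0,0.42],[0,0,-2.5,0,0,0,0.42],[0,0,-1.2,0,0,0,0.42],[0,0,0,0,0,0,1],[0,0,0,0,0,0,1],[0,0,0,0,0,0,1],[0,0,0,0,0,0,1]]}}

```text
t: 24.0
ee_pos: [0.5693, 0.012, 0.0787]
orientation: [-0.181, 3.129, 0.002]
force: [-0.0, 0.6, -2.0]
width: 0.0327
gripper_force: 60.8
```

```bash
python3 -c "from h import *; st()"
```

```text
t 24.00 react mm [  11.  -106.9   78.7] ztool [ 0.007  0.001 -1.   ] ytool [-0.006  1.     0.001] q [ 0.31  0.44 -0.33  0.   -0.79 -1.76] F [0.  0.6] -2.0 w 0.0327 61.0
```

Request:
{"api": "jog_arm", "payload": {"rows": [[0,0,1.5,0,0,0,1],[0,0,2,0,0,0,1],[0,0,2.5,0,0,0,1],[0,0,3,0,0,0,1],[0,0,3,0,0,0,1],[0,0,3,0,0,0,1],[0,-2,2,0,0,0,1],[0,-3,2,0,0,0,1],[0,-3.5,0,0,0,0,1],[0.5,-3.5,0,0,0,0,1]]}}

```text
t: 24.83
ee_pos: [0.573, -0.109, 0.2705]
orientation: [-0.183, 3.127, 0.001]
force: [-0.1, 0.6, -3.0]
width: 0.032
gripper_force: 60.8
```

Request:
{"api": "jog_arm", "payload": {"rows": [[0.5,-3.5,0,0,0,0,1],[0.5,-3.5,0,0,0,0,1],[0.5,-3.5,0,0,0,0,1],[0.5,-3.5,0,0,0,0,1],[0.5,-3.5,0,0,0,0,1],[0,-3.5,0,0,0,0,1],[0,-3.6,0,0,0,0,1],[0,0,0,0,0,0,1],[0,0,0,0,0,0,1]]}}

```text
t: 25.58
ee_pos: [0.5973, -0.3562, 0.2668]
orientation: [-0.176, 3.133, 0.001]
force: [0.5, 0.3, -1.6]
width: 0.0325
gripper_force: 60.9
```

```bash
cat > tray.py <<'E'
from h import *
import sys
from scipy.optimize import least_squares
def tray(cam,guess,name=None):
    im,d=read_camera(cam); w=cloud(cam,d)
    if name: save(name,im)
    p=w[np.isfinite(w).all(-1)]; g=np.array(guess)
    p=p[(np.abs(p[:,:2]-g)<.13).all(1)]; rim=p[(p[:,2]>.026)&(p[:,2]<.037)][:,:2]
    # robust fit: rim points lie on lines local x or y in {0,+-83}
    def dist(v):
        c,n=np.cos(v[2]),np.sin(v[2]); q=(rim-v[:2])@np.array([[c,-n],[n,c]])
        inside=(np.abs(q)<.092).all(1)
        dd=np.min(np.abs(np.abs(q)[:,:,None]-np.array([0,.083])),axis=(1,2)); dd=np.maximum(dd-.0025,0)
        return np.where(inside,np.minimum(dd,.012),.012)
    best=min(((dist((g[0]+a,g[1]+b,t)).mean(),g[0]+a,g[1]+b,t) for a in np.arange(-.04,.041,.008) for b in np.arange(-.04,.041,.008) for t in np.arange(-.78,.79,.06)))
    from scipy.optimize import minimize
    r=minimize(lambda v:dist(v).mean(),best[1:],method="Nelder-Mead",options=dict(xatol=1e-4,fatol=1e-7)); v=r.x
    c,n=np.cos(v[2]),np.sin(v[2])
    print(cam,"tray",v.round(4),"res",r.fun,"n",len(rim))
    for sx in(1,-1):
        for sy in (1,-1): print("bay",sx,sy,(v[:2]+np.array([[c,-n],[n,c]])@np.array([sx,sy])*.0415).round(4))
    return v
if __name__=="__main__":
    st(); print(read_state()["ee_pos"]); v=tray("top",(.53,-.354)); tray("wrist",v[:2],sys.argv[1])
E
python3 tray.py w4.png
```

```text
t 25.58 react mm [  -1.6 -476.   266.8] ztool [ 0.004  0.    -1.   ] ytool [-0.002  1.     0.   ] q [-0.31  0.49  0.26 -0.   -1.34 -1.15] F [0.5 0.2] -1.6 w 0.0325 61.0
[ 0.59726819 -0.35622708  0.26675784]
top tray [ 0.5182 -0.3924  0.1911] res 4.2239945155219714e-05 n 220
bay 1 1 [ 0.5511 -0.3437]
bay 1 -1 [ 0.5669 -0.4252]
bay -1 1 [ 0.4696 -0.3595]
bay -1 -1 [ 0.4854 -0.441 ]
wrist tray [ 0.52   -0.3895  0.1896] res 9.179960235614768e-06 n 4888
bay 1 1 [ 0.5529 -0.3409]
bay 1 -1 [ 0.5686 -0.4225]
bay -1 1 [ 0.4714 -0.3566]
bay -1 -1 [ 0.487  -0.4381]
```

View pics/w4.png

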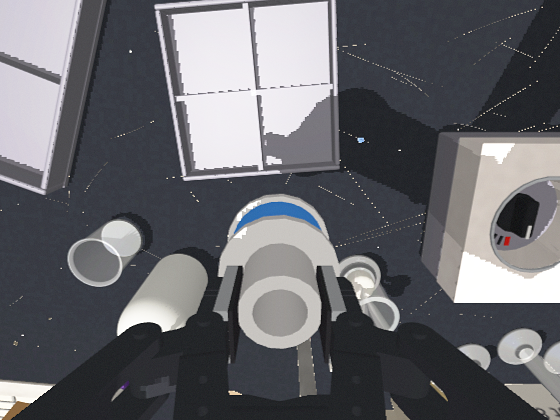

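Request:
{"api": "jog_arm", "payload": {"rows": [[-2.7,-2,0,0,0,0,1],[-2.7,-2,0,0,0,0,1],[-2.7,-2,0,0,0,0,1],[-2.6,-2,-2,0,0,0,1],[0,0,-3,0,0,0,1],[0,0,-3,0,0,0,1],[0,0,-3,0,0,0,1],[0,0,-2,0,0,0,1],[0,0,0,0,0,0,1],[0,0,0,0,0,0,1]]}}

```text
t: 26.52
ee_pos: [0.4913, -0.4332, 0.1368]
orientation: [-0.184, 3.134, 0.001]
force: [0.9, -0.8, -0.2]
width: 0.0326
gripper_force: 60.8
```

Run:
```python
from tray import *
st(); print(read_state()["ee_pos"]); im,d=read_camera("wrist"); w=cloud("wrist",d); save("w5.png",im)
v=tray("wrist",(.52,-.39))
```

```text
t 26.52 react mm [-115.4 -540.9  136.8] ztool [ 0.002  0.001 -1.   ] ytool [-0.008  1.     0.   ] q [-0.48  0.51 -0.04 -0.   -1.02 -0.98] F [ 0.8 -0.9] -0.2 w 0.0326 61.0
[ 0.49127626 -0.43318223  0.13680955]
wrist tray [ 0.52   -0.3913  0.1858] res 1.3202840567940966e-05 n 6124
bay 1 1 [ 0.5531 -0.3428]
bay 1 -1 [ 0.5685 -0.4244]
bay -1 1 [ 0.4716 -0.3582]
bay -1 -1 [ 0.4869 -0.4398]
```

View pics/w5.png

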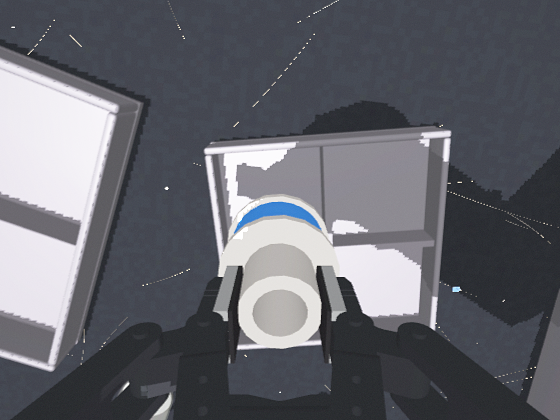

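Request:
{"api": "jog_arm", "payload": {"rows": [[-0.1,-0.5,-2,0,0,0,1],[0,0,-2,0,0,0,1],[0,0,-2,0,0,0,1],[0,0,-1,0,0,0,1],[0,0,-0.8,0,0,0,1],[0,0,0,0,0,0,1],[0,0,0,0,0,0,1]]}}

```text
t: 27.2
ee_pos: [0.4908, -0.4397, 0.0598]
orientation: [-0.182, 3.132, -0.002]
force: [-0.2, -0.2, -1.2]
width: 0.0325
gripper_force: 60.8
```

Request:
{"api": "jog_arm", "payload": {"rows": [[0,0,-0.4,0,0,0,1],[0,0,0,0,0,0,1],[0,0,0,0,0,0,0.42],[0,0,0,0,0,0,0.42],[0,0,0,0,0,0,0.42],[0,0,0,0,0,0,0.42],[0,0,2,0,0,0,0.42],[0,0,3,0,0,0,0.42],[0,0,3.5,0,0,0,0.42],[0,0,3.5,0,0,0,0.42]]}}

```text
t: 28.03
ee_pos: [0.4896, -0.4391, 0.1757]
orientation: [-0.181, 3.134, 0.001]
force: [0.9, -0.5, -0.6]
width: 0.0496
gripper_force: 0.0
```

Request:
{"api": "jog_arm", "payload": {"rows": [[0,0,3.5,0,0,0,0.42],[0,0,3.5,0,0,0,0.42],[0,0,2,0,0,0,0.42],[0,0,0,0,0,0,0.42],[0,0,0,0,0,0,0.42]]}}

```text
t: 28.45
ee_pos: [0.4904, -0.4394, 0.2665]
orientation: [-0.181, 3.13, -0.002]
force: [0.1, 0.7, -0.6]
width: 0.0496
gripper_force: 0.0
```

Run:
```python
from tray import *
st(); print(read_state()["ee_pos"]); im,d=read_camera("wrist"); w=cloud("wrist",d)
m=(abs(w[...,2]-.075)<.005)&(abs(w[...,0]-.49)<.06)&(abs(w[...,1]+.44)<.06); p=w[m][:,:2].astype(np.float32); print("collar top",m.sum(),np.nanmedian(w[m],0),cv2.minEnclosingCircle(p))
v=tray("wrist",(.52,-.39)); hood()
```

```text
t 28.45 react mm [-117.  -547.   266.5] ztool [ 0.007 -0.002 -1.   ] ytool [-0.005  1.    -0.002] q [-0.49  0.42  0.15 -0.   -1.3  -0.97] F [0.2 0.7] -0.6 w 0.0496 0.0
[ 0.49035215 -0.43943058  0.26649981]
collar top 569 [ 0.48849888 -0.4390324   0.07196176] ((0.4887063503265381, -0.4394398331642151), 0.017100011929869652)
wrist tray [ 0.5186 -0.3901  0.1883] res 0.00018309274356382305 n 3534
bay 1 1 [ 0.5516 -0.3416]
bay 1 -1 [ 0.5671 -0.4231]
bay -1 1 [ 0.4701 -0.3571]
bay -1 -1 [ 0.4856 -0.4387]
hood angle 1.583 1416
```

Request:
{"api": "jog_arm", "payload": {"rows": [[0,3.5,0,0,0,0,0.42],[0,3.5,0,0,0,0,0.42],[0,3.5,0,0,0,0,0.42],[0,3.5,0,0,0,0,0.42],[0,3.5,0,0,0,0,0.42],[0,3.5,0,0,0,0,0.42],[0,3.5,0,0,0,0,0.42],[0,3.5,0,0,0,0,0.42],[0,3.5,0,0,0,0,0.42],[0,3.5,0,0,0,0,0.42]]}}

```text
t: 29.43
ee_pos: [0.489, -0.0877, 0.2632]
orientation: [-0.181, 3.136, 0.0]
force: [0.3, 0.1, 0.1]
width: 0.0498
gripper_force: 0.0
```

Request:
{"api": "jog_arm", "payload": {"rows": [[0.5,3.5,0,0,0,0,0.42],[0.5,3.5,0,0,0,0,0.42],[0.5,3.5,0,0,0,0,0.42],[0.5,3.5,0,0,0,0,0.42],[0.5,3.5,0,0,0,0,0.42],[0.5,3.5,0,0,0,0,0.42],[0.5,3.5,0,0,0,0,0.42],[0.8,3.5,0,0,0,0,0.42],[0.8,3.4,0,0,0,0,0.42],[0,0,0,0,0,0,0.42]]}}

```text
t: 30.27
ee_pos: [0.5415, 0.2295, 0.2618]
orientation: [-0.188, 3.135, -0.001]
force: [0.7, 0.3, -0.0]
width: 0.0498
gripper_force: 0.0
```

Request:
{"api": "jog_arm", "payload": {"rows": [[0,0,-2,0,0,0,0.42],[0,0,-3,0,0,0,0.42],[0,0,-3,0,0,0,0.42],[0,0,0,0,0,0,0.42],[0,0,0,0,0,0,0.42]]}}

```text
t: 30.68
ee_pos: [0.5401, 0.2237, 0.1825]
orientation: [0.181, -3.135, 0.005]
force: [0.8, 0.8, 0.4]
width: 0.0497
gripper_force: 0.0
```

```bash
python3 -c "from h import *; st(); print(read_state()['ee_pos'])"
```

```text
t 30.68 react mm [  5.2 106.7 182.5] ztool [-0.001 -0.003 -1.   ] ytool [-0.006  1.    -0.003] q [ 0.67  0.36 -0.17  0.   -1.05 -2.13] F [0.8 0.7] 0.4 w 0.0497 0.0
[0.54005262 0.22371846 0.18253769]
```

Request:
{"api": "jog_arm", "payload": {"rows": [[0.2,0.1,-2,0,0,0,0.42],[0,0,-3,0,0,0,0.42],[0,0,-3,0,0,0,0.42],[0,0,-1.5,0,0,0,0.42],[0,0,-1,0,0,0,0.42],[0,0,0,0,0,0,1],[0,0,0,0,0,0,1],[0,0,0,0,0,0,1],[0,0,0,0,0,0,1]]}}

```text
t: 31.43
ee_pos: [0.5438, 0.2263, 0.0812]
orientation: [-0.181, 3.13, 0.003]
force: [-1.1, 0.5, -0.7]
width: 0.033
gripper_force: 59.6
```

```bash
python3 -c "from h import *; st(); print(read_state()['ee_pos'])"
```

```text
t 31.43 react mm [  9.2 108.8  81.2] ztool [ 0.006  0.002 -1.   ] ytool [-0.006  1.     0.002] q [ 0.67  0.47 -0.28  0.   -0.82 -2.13] F [-1.1  0.6] -0.7 w 0.033 60.0
[0.54382143 0.22629831 0.08121301]
```

Request:
{"api": "jog_arm", "payload": {"rows": [[0,0,1.5,0,0,0,1],[0,0,2,0,0,0,1],[0,0,2.5,0,0,0,1],[0,0,3,0,0,0,1],[0,0,3,0,0,0,1],[0,0,3,0,0,0,1],[0,-2,1.5,0,0,0,1],[0,-3,0,0,0,0,1],[0,-3.3,0,0,0,0,1],[0,-3.3,0,0,0,0,1]]}}

```text
t: 32.27
ee_pos: [0.5428, 0.109, 0.2462]
orientation: [-0.183, 3.13, 0.003]
force: [-0.1, -0.5, -1.4]
width: 0.0327
gripper_force: 59.9
```

Request:
{"api": "jog_arm", "payload": {"rows": [[0,-3.3,0,0,0,0,1],[0,-3.3,0,0,0,0,1],[0,-3.3,0,0,0,0,1],[0,-3.3,0,0,0,0,1],[-0.5,-3.3,0,0,0,0,1],[-0.5,-3.3,0,0,0,0,1],[-1,-3.3,0,0,0,0,1],[-1,-3.3,0,0,0,0,1],[-1,-3.3,0,0,0,0,1],[-1,-3.3,0,0,0,0,1]]}}

```text
t: 33.1
ee_pos: [0.4922, -0.2217, 0.2458]
orientation: [-0.181, 3.131, 0.0]
force: [0.6, 0.4, -1.2]
width: 0.0325
gripper_force: 59.9
```

Request:
{"api": "jog_arm", "payload": {"rows": [[-1,-3.3,0,0,0,0,1],[-1,-3.3,0,0,0,0,1],[0,-3.3,0,0,0,0,1],[0,-3.4,0,0,0,0,1],[0,0,0,0,0,0,1],[0,0,0,0,0,0,1]]}}

```text
t: 33.6
ee_pos: [0.4724, -0.3548, 0.2449]
orientation: [-0.176, 3.133, 0.001]
force: [0.0, 0.0, -1.9]
width: 0.0331
gripper_force: 60.1
```

Run:
```python
from tray import *
st(); print(read_state()["ee_pos"]); im,d=read_camera("wrist"); w=cloud("wrist",d); save("w6.png",im)
v=tray("wrist",(.519,-.39)); v=tray("top",(.519,-.39))
m=(abs(w[...,2]-.075)<.006)&(abs(w[...,0]-.49)<.05)&(abs(w[...,1]+.44)<.05); p=w[m][:,:2].astype(np.float32); print("collar top",m.sum(),np.nanmedian(w[m],0),cv2.minEnclosingCircle(p))
```

```text
t 33.60 react mm [-125.6 -460.9  244.9] ztool [ 0.004  0.    -1.   ] ytool [-0.002  1.     0.   ] q [-0.37  0.32 -0.06 -0.   -1.19 -1.09] F [0.1 0. ] -1.9 w 0.0331 60.0
[ 0.47239222 -0.35481627  0.24487345]
wrist tray [ 0.5196 -0.3895  0.1901] res 0.0002976220755405752 n 3077
bay 1 1 [ 0.5525 -0.3409]
bay 1 -1 [ 0.5682 -0.4224]
bay -1 1 [ 0.471  -0.3566]
bay -1 -1 [ 0.4867 -0.4381]
top tray [ 0.5177 -0.3924  0.188 ] res 2.7696420007121825e-05 n 79
bay 1 1 [ 0.5507 -0.3438]
bay 1 -1 [ 0.5662 -0.4254]
bay -1 1 [ 0.4692 -0.3593]
bay -1 -1 [ 0.4847 -0.4409]
collar top 706 [ 0.48964844 -0.4388377   0.07395264] ((0.4898960292339325, -0.4390735626220703), 0.017475465312600136)
```

View pics/w6.png

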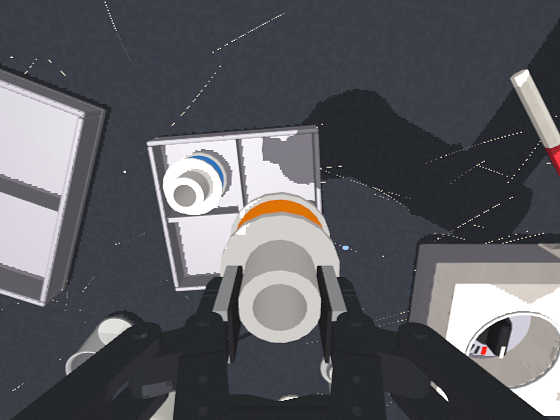

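Request:
{"api": "jog_arm", "payload": {"rows": [[0,0,-3,0,0,0,1],[0,0,-3,0,0,0,1],[0,0,-3,0,0,0,1],[0,0,-3,0,0,0,1],[0,0,-2.5,0,0,0,1],[0,0,-2,0,0,0,1],[0,0,-1,0,0,0,1],[0,0,-0.8,0,0,0,1],[0,0,0,0,0,0,1],[0,0,0,0,0,0,1]]}}

```text
t: 34.58
ee_pos: [0.4738, -0.3532, 0.0625]
orientation: [-0.183, 3.132, -0.001]
force: [-0.0, 0.8, -1.0]
width: 0.033
gripper_force: 60.1
```

Request:
{"api": "jog_arm", "payload": {"rows": [[0,-0.2,-0.6,0,0,0,1],[0,0,0,0,0,0,1],[0,0,0,0,0,0,1]]}}

```text
t: 34.83
ee_pos: [0.4731, -0.3555, 0.0561]
orientation: [-0.181, 3.132, 0.0]
force: [-0.2, -0.4, -1.2]
width: 0.0331
gripper_force: 60.1
```

Request:
{"api": "jog_arm", "payload": {"rows": [[0,0,0,0,0,0,0.42],[0,0,0,0,0,0,0.42],[0,0,0,0,0,0,0.42],[0,0,0,0,0,0,0.42],[0,0,2,0,0,0,0.42],[0,0,3,0,0,0,0.42],[0,0,3.5,0,0,0,0.42],[0,0,3.5,0,0,0,0.42],[0,0,3.5,0,0,0,0.42],[0,0,3.5,0,0,0,0.42]]}}

```text
t: 35.67
ee_pos: [0.4726, -0.3551, 0.2477]
orientation: [-0.181, 3.133, 0.0]
force: [1.0, -0.5, 0.1]
width: 0.0495
gripper_force: 0.0
```

Request:
{"api": "jog_arm", "payload": {"rows": [[0,0,3,0,0,0,0.42],[0,0,0,0,0,0,0.42],[0,0,0,0,0,0,0.42]]}}

```text
t: 35.92
ee_pos: [0.4737, -0.3556, 0.2781]
orientation: [-0.181, 3.128, -0.003]
force: [-0.8, 0.9, 0.2]
width: 0.0496
gripper_force: 0.0
```

Run:
```python
from tray import *
st(); print(read_state()["ee_pos"]); im,d=read_camera("wrist"); w=cloud("wrist",d); save("w7.png",im)
v=tray("wrist",(.519,-.39))
for c in ((.49,-.44),(.472,-.357)):
    m=(abs(w[...,2]-.075)<.006)&(np.hypot(w[...,0]-c[0],w[...,1]-c[1])<.04); p=w[m][:,:2].astype(np.float32); print("collar top",m.sum(),np.nanmedian(w[m],0),cv2.minEnclosingCircle(p))
hood()
```

```text
t 35.92 react mm [-124.4 -461.8  278.1] ztool [ 0.008 -0.002 -1.   ] ytool [-0.005  1.    -0.002] q [-0.37  0.3  -0.   -0.   -1.26 -1.08] F [-0.6  1. ] 0.2 w 0.0496 0.0
[ 0.47366829 -0.35555569  0.27814439]
wrist tray [ 0.5183 -0.3899  0.1882] res 0.0004050520570088568 n 3101
bay 1 1 [ 0.5513 -0.3414]
bay 1 -1 [ 0.5668 -0.4229]
bay -1 1 [ 0.4697 -0.3569]
bay -1 -1 [ 0.4853 -0.4384]
collar top 546 [ 0.48758828 -0.43888434  0.07148617] ((0.48822587728500366, -0.43896329402923584), 0.01715044304728508)
collar top 544 [ 0.4705939  -0.35421089  0.07182492] ((0.4709951877593994, -0.3541029393672943), 0.017053861171007156)
hood angle 1.583 1426
```

Run:
```python
from ik import *
for n in ("top0","scene0"):
    w=np.load(n+".npz")["w"]; c,k=np.cos(YAW),np.sin(YAW); q=w.copy(); q[...,:2]=(w[...,:2]-O)@np.array([[c,-k],[k,c]])
    m=(q[...,0]>.08)&(q[...,0]<.26)&(q[...,1]>-.2)&(q[...,1]<.15)&(q[...,2]>.16)
    print(n,m.sum(), q[m].min(0) if m.sum() else "", np.percentile(q[m],[10,90],axis=0) if m.sum() else "")
s=read_state(); p0=np.array(s["ee_pos"])
def tcp(th,s=150): return np.array([90-s*np.cos(th)+5*np.sin(th)+11,-20,123+s*np.sin(th)+5*np.cos(th)])
Wp=[r2w(140,-20,370),r2w(140,-20,265)]+[r2w(*tcp(t)) for t in (1.6,1.5,1.4,1.3,1.2,1.1,1.0,.9,.8,.7,.6,.5,.4,.3,.2,.1,0)]
q=np.array(s["joints"]);p=p0
for w in Wp:
    q,c=iks(w,toolR(0),q0=q); print(w.round(3),((w-p)*100).round(1),q.round(2),round(c,6)); p=w
```

```text
top0 13167 [ 0.10776344 -0.19992725  0.16060708] [[ 0.16289143 -0.15640515  0.41518213]
 [ 0.24849806  0.1118541   1.13021497]]
scene0 1569 [ 0.10725745 -0.02574168  0.18873227] [[0.13844125 0.02487675 0.24046456]
 [0.24811678 0.13119957 0.82177253]]
[0.688 0.113 0.37 ] [21.6 46.7  9.6] [ 0.39  0.47  0.49  0.   -1.58 -1.85] 0.0
[0.688 0.113 0.265] [  0.    0.  -10.5] [ 0.39  0.5   0.27  0.   -1.35 -1.85] 0.0
[0.659 0.109 0.273] [-2.9 -0.3  0.8] [ 0.41  0.44  0.2   0.   -1.33 -1.87] 0.0
[0.644 0.108 0.273] [-1.5 -0.2  0. ] [ 0.41  0.41  0.15 -0.   -1.31 -1.87] 0.0
[0.629 0.106 0.272] [-1.5 -0.2 -0.1] [ 0.42  0.38  0.11 -0.   -1.3  -1.88] 0.0
[0.614 0.104 0.269] [-1.5 -0.2 -0.3] [ 0.43  0.36  0.07  0.   -1.28 -1.89] 0.0
[0.6   0.103 0.265] [-1.4 -0.2 -0.4] [ 0.43  0.34  0.02 -0.   -1.26 -1.9 ] 0.0
[0.586 0.101 0.259] [-1.4 -0.2 -0.6] [ 0.44  0.31 -0.03 -0.   -1.23 -1.9 ] 0.0
[0.573 0.1   0.252] [-1.3 -0.1 -0.7] [ 0.45  0.3  -0.07  0.   -1.21 -1.91] 0.0
[0.56  0.099 0.244] [-1.2 -0.1 -0.8] [ 0.46  0.28 -0.11  0.   -1.18 -1.92] 0.0
[0.549 0.097 0.234] [-1.2 -0.1 -1. ] [ 0.47  0.27 -0.16 -0.   -1.15 -1.93] 0.0
[0.538 0.096 0.223] [-1.1 -0.1 -1.1] [ 0.47  0.26 -0.2  -0.   -1.12 -1.93] 0.0
[0.529 0.095 0.212] [-0.9 -0.1 -1.2] [ 0.48  0.25 -0.24 -0.   -1.08 -1.94] 0.0
[0.521 0.094 0.199] [-0.8 -0.1 -1.3] [ 0.49  0.25 -0.28 -0.   -1.05 -1.95] 0.0
[0.514 0.093 0.186] [-0.7 -0.1 -1.3] [ 0.49  0.25 -0.31 -0.   -1.01 -1.95] 0.0
[0.508 0.093 0.172] [-0.6 -0.1 -1.4] [ 0.49  0.25 -0.34 -0.   -0.97 -1.96] 0.0
[0.504 0.092 0.158] [-0.4 -0.  -1.4] [ 0.5   0.26 -0.37  0.   -0.94 -1.96] 0.0
[0.501 0.092 0.143] [-0.3 -0.  -1.5] [ 0.5   0.28 -0.4   0.   -0.9  -1.96] 0.0
[0.5   0.092 0.128] [-0.1 -0.  -1.5] [ 0.5   0.29 -0.42 -0.   -0.86 -1.96] 0.0
```

Run:
```python
from h import *
for n in ("top0","scene0"):
    f=np.load(n+".npz"); w=f["w"]; c,k=np.cos(YAW),np.sin(YAW); q=w.copy(); q[...,:2]=(w[...,:2]-O)@np.array([[c,-k],[k,c]])
    for x0 in np.arange(.1,.26,.02):
        m=(q[...,0]>x0)&(q[...,0]<x0+.02)&(q[...,1]>-.1)&(q[...,1]<.08)&(q[...,2]>.14)
        if m.sum(): print(n,round(x0,2),m.sum(),np.percentile(q[m][:,2],[0,10,50,90,100]).round(2),"y",np.percentile(q[m][:,1],[0,50,100]).round(2))
top=np.load("top0.npz")["im"]; sc=np.load("scene0.npz")["im"]
save("both.png",np.hstack([cv2.resize(top,(400,300)),cv2.resize(sc,(400,300))]))
```

```text
top0 0.1 3 [0.25 0.25 0.28 0.28 0.28] y [0.05 0.06 0.08]
top0 0.12 67 [0.21 0.23 0.27 0.3  0.32] y [-0.02  0.05  0.08]
top0 0.14 269 [0.22 0.26 1.11 1.15 1.17] y [-0.07  0.03  0.08]
top0 0.16 1527 [0.22 1.1  1.15 1.18 1.19] y [-0.1  -0.02  0.08]
top0 0.18 311 [0.2  0.28 0.36 1.07 1.07] y [-0.03  0.03  0.08]
top0 0.2 2200 [0.21 0.98 1.02 1.06 1.07] y [-0.1  -0.03  0.08]
top0 0.22 1167 [0.24 0.98 1.04 1.08 1.08] y [-0.1   0.02  0.08]
top0 0.24 1921 [0.15 0.44 0.91 1.08 1.09] y [-0.1   0.03  0.08]
scene0 0.1 2 [0.28 0.28 0.28 0.29 0.29] y [0.05 0.06 0.06]
scene0 0.12 93 [0.21 0.23 0.27 0.29 0.3 ] y [-0.01  0.05  0.08]
scene0 0.14 65 [0.22 0.22 0.25 0.28 0.4 ] y [-0.03 -0.01  0.08]
scene0 0.16 56 [0.22 0.26 0.28 0.41 0.41] y [-0.03  0.06  0.08]
scene0 0.18 161 [0.21 0.29 0.35 0.41 0.44] y [-0.03  0.05  0.08]
scene0 0.2 66 [0.2  0.21 0.4  0.42 0.44] y [-0.03  0.06  0.08]
scene0 0.22 37 [0.23 0.24 0.43 0.85 0.86] y [0.03 0.06 0.08]
scene0 0.24 349 [0.14 0.26 0.81 0.86 0.87] y [-0.07  0.05  0.08]
```

View pics/both.png

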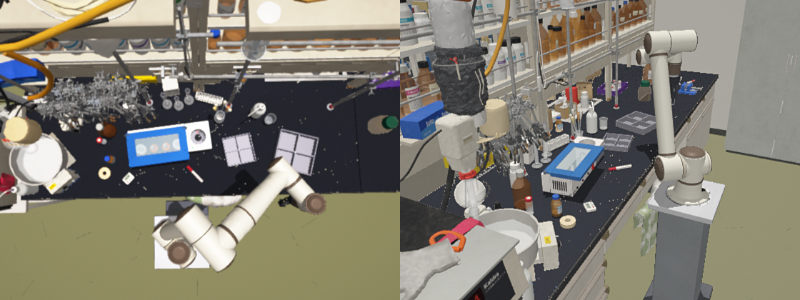

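Run:
```python
from ik import *
for n in ("top0","scene0"):
    f=np.load(n+".npz"); w=f["w"]; c,k=np.cos(YAW),np.sin(YAW); q=w.copy(); q[...,:2]=(w[...,:2]-O)@np.array([[c,-k],[k,c]])
    m=(q[...,0]>.06)&(q[...,0]<.22)&(q[...,1]>-.2)&(q[...,1]<-.03)&(q[...,2]>.14)&(q[...,2]<.8)
    print(n,m.sum()); 
    for p in q[m][::max(1,m.sum()//12)]: print(p.round(3))
s=read_state(); p=np.array(s["ee_pos"]); q=np.array(s["joints"])
def tcp(th,s=150): return np.array([90-s*np.cos(th)+5*np.sin(th)+11,-110,123+s*np.sin(th)+5*np.cos(th)])
for w in [r2w(-60,-300,330),r2w(140,-110,370),r2w(140,-110,270)]+[r2w(*tcp(t)) for t in (1.6,1.3,1.0,.7,.4,.2,.1,0)]:
    q,c=iks(w,toolR(0),q0=q); print(w.round(3),((w-p)*100).round(1),q.round(2),round(c,6)); p=w
```

```text
top0 6
[ 0.166 -0.031  0.229]
[ 0.167 -0.034  0.218]
[ 0.162 -0.031  0.23 ]
[ 0.163 -0.034  0.221]
[ 0.159 -0.033  0.223]
[ 0.16  -0.036  0.215]
scene0 0
[ 0.52  -0.188  0.33 ] [ 4.8 16.7  5.6] [-0.05  0.2  -0.01  0.   -1.36 -1.41] 0.0
[0.698 0.023 0.37 ] [17.8 21.1  4. ] [ 0.26  0.48  0.49  0.   -1.58 -1.72] 0.0
[0.698 0.023 0.27 ] [  0.   0. -10.] [ 0.26  0.5   0.29  0.   -1.36 -1.72] 0.0
[0.668 0.02  0.273] [-2.9 -0.3  0.3] [ 0.27  0.44  0.2  -0.   -1.33 -1.73] 0.0
[0.624 0.015 0.269] [-4.4 -0.5 -0.4] [ 0.28  0.36  0.07 -0.   -1.28 -1.74] 0.0
[0.583 0.01  0.252] [-4.1 -0.5 -1.7] [ 0.3   0.3  -0.07 -0.   -1.21 -1.76] 0.0
[0.548 0.007 0.223] [-3.4 -0.4 -2.8] [ 0.31  0.26 -0.2  -0.   -1.12 -1.77] 0.0
[0.524 0.004 0.186] [-2.5 -0.3 -3.7] [ 0.32  0.25 -0.31 -0.   -1.01 -1.78] 0.0
[0.514 0.003 0.158] [-1.  -0.1 -2.8] [ 0.32  0.27 -0.37 -0.   -0.94 -1.78] 0.0
[0.511 0.003 0.143] [-0.3 -0.  -1.5] [ 0.32  0.28 -0.39 -0.   -0.9  -1.78] 0.0
[0.51  0.002 0.128] [-0.1 -0.  -1.5] [ 0.32  0.3  -0.41 -0.   -0.86 -1.78] 0.0
```

Request:
{"api": "jog_arm", "payload": {"rows": [[0.6,3,2,0,0,0,1],[0.9,3.4,2,0,0,0,1],[1,3.4,2,0,0,0,1],[1.1,3.4,2,0,0,0,1],[1.2,3.4,1,0,0,0,1],[2.5,3,0.2,0,0,0,1],[2.5,3,0,0,0,0,1],[2.5,3,0,0,0,0,1],[2.5,3,0,0,0,0,1],[2.5,3,0,0,0,0,1]]}}

```text
t: 36.9
ee_pos: [0.6465, -0.0375, 0.3657]
orientation: [-0.182, 3.136, 0.0]
force: [0.5, -0.8, 1.1]
width: 0.0
gripper_force: 0.0
```

Request:
{"api": "jog_arm", "payload": {"rows": [[2.5,3,0,0,0,0,1],[2.6,2.5,0,0,0,0,1],[0,0,0,0,0,0,1],[0,0,0,0,0,0,1],[0,0,0,0,0,0,1]]}}

```text
t: 37.32
ee_pos: [0.6969, 0.0158, 0.3655]
orientation: [0.182, -3.136, 0.001]
force: [-0.6, 0.2, -0.2]
width: -0.0001
gripper_force: 0.0
```

```bash
python3 -c "from h import *; st(); print(read_state()['ee_pos'])"
```

```text
t 37.32 react mm [ 138.2 -117.2  365.5] ztool [-0. -0. -1.] ytool [-0.006  1.    -0.   ] q [ 0.25  0.47  0.47  0.   -1.57 -1.71] F [-0.6  0.3] -0.2 w -0.0001 0.0
[0.69686081 0.01581274 0.36548154]
```

Down behind the hood, then pull forward along the arc, about 0.1 rad per row.

Request:
{"api": "jog_arm", "payload": {"rows": [[0,0,-3,0,0,0,1],[0,0,-3,0,0,0,1],[0,0,-3,0,0,0,1],[0,0,-0.3,0,0,0,1],[-1.5,-0.2,0,0,0,0,1],[-1.5,-0.1,0,0,0,0,1],[-1,-0.1,0,0,0,0,1],[-1,-0.1,0,0,0,0,1],[-1.2,-0.1,0,0,0,0,1],[0,0,0,0,0,0,1]]}}

```text
t: 38.15
ee_pos: [0.6343, 0.0087, 0.2776]
orientation: [-0.18, 3.129, 0.001]
force: [-0.5, 0.6, 0.5]
width: -0.0004
gripper_force: 0.0
```

```bash
python3 -c "from h import *; st(); hood()"
```

```text
t 38.15 react mm [  75.2 -117.4  277.6] ztool [ 0.007  0.    -1.   ] ytool [-0.005  1.     0.   ] q [ 0.27  0.37  0.1   0.   -1.29 -1.73] F [-0.5  0.7] 0.5 w -0.0004 0.0
hood angle 1.358 1099
```

Request:
{"api": "jog_arm", "payload": {"rows": [[-1,0,-0.9,0,0,0,1],[-1.4,-0.1,-0.4,0,0,0,1],[-1.4,-0.1,-0.6,0,0,0,1],[-1.3,0,-0.7,0,0,0,1],[-1.2,-0.1,-0.8,0,0,0,1],[-1.2,-0.1,-1,0,0,0,1],[-1.1,0,-1.1,0,0,0,1],[-0.9,0,-1.2,0,0,0,1],[0,0,0,0,0,0,1]]}}

```text
t: 38.95
ee_pos: [0.5383, 0.0051, 0.207]
orientation: [-0.18, 3.136, 0.0]
force: [-0.4, 0.1, -0.1]
width: 0.0003
gripper_force: 0.0
```

```bash
python3 -c "from h import *; st(); hood()"
```

```text
t 38.95 react mm [ -20.6 -110.4  207. ] ztool [ 0.001  0.    -1.   ] ytool [-0.005  1.     0.   ] q [ 0.31  0.26 -0.24 -0.   -1.07 -1.77] F [-0.4  0.1] -0.1 w 0.0003 0.0
hood angle 0.553 890
```

Request:
{"api": "jog_arm", "payload": {"rows": [[-0.8,0,-1.1,0,0,0,1],[-0.7,0,-1.1,0,0,0,1],[-0.6,0,-1.3,0,0,0,1],[-0.4,0,-1.3,0,0,0,1],[0,0,0,0,0,0,1],[0,0,-0.7,0,0,0,1],[0,0,-0.7,0,0,0,1],[0,0,-0.6,0,0,0,1],[0,0,-0.5,0,0,0,1],[0,0,0,0,0,0,1]]}}

```text
t: 39.83
ee_pos: [0.5151, 0.0058, 0.1341]
orientation: [-0.181, 3.134, 0.001]
force: [-0.1, 0.1, 0.1]
width: 0.0001
gripper_force: 0.0
```

```bash
python3 -c "from h import *; st(); hood()"
```

```text
t 39.83 react mm [ -43.6 -107.2  134.1] ztool [ 0.003  0.    -1.   ] ytool [-0.005  1.     0.   ] q [ 0.33  0.29 -0.4   0.   -0.88 -1.78] F [-0.1  0.1] 0.1 w 0.0001 0.0
hood angle 0.027 1574
```

Request:
{"api": "jog_arm", "payload": {"rows": [[0,0,-0.3,0,0,0,1],[0,0,-0.3,0,0,0,1],[0,0,-0.2,0,0,0,1],[0,0,0,0,0,0,1]]}}

```text
t: 40.22
ee_pos: [0.5154, 0.0058, 0.128]
orientation: [-0.182, 3.132, 0.0]
force: [-3.2, 1.1, 9.3]
width: 0.0001
gripper_force: 4.9
```

Request:
{"api": "jog_arm", "payload": {"rows": [[0,0,-0.2,0,0,0,1],[0,0,0,0,0,0,1]]}}

```text
t: 40.38
ee_pos: [0.5155, 0.0058, 0.1279]
orientation: [-0.183, 3.131, -0.001]
force: [-7.6, 1.4, 19.6]
width: -0.0
gripper_force: 10.1
```

Request:
{"api": "jog_arm", "payload": {"rows": [[0,0,-0.2,0,0,0,1],[0,0,0,0,0,0,1]]}}

```text
t: 40.55
ee_pos: [0.5155, 0.0058, 0.1277]
orientation: [-0.184, 3.131, -0.001]
force: [-12.1, 2.5, 30.5]
width: -0.0001
gripper_force: 15.3
```

```bash
python3 -c "from h import *; st(); hood()"
```

```text
t 40.55 react mm [ -43.1 -107.2  127.7] ztool [ 0.006 -0.001 -1.   ] ytool [-0.008  1.    -0.001] q [ 0.33  0.3  -0.41  0.   -0.86 -1.78] F [-11.8   3.8] 30.5 w -0.0001 15.0
hood angle -0.009 1611
```

Request:
{"api": "jog_arm", "payload": {"rows": [[0,0,1,0,0,0,1],[0,0,2,0,0,0,1],[0,0,3.5,0,0,0,1],[0,0,3.5,0,0,0,1],[-1,-3,3.5,0,0,0,0.5],[-1,-3,3.5,0,0,0,0.5],[-1,-3.5,0,0,0,0,0.5],[-1,-3.5,0,0,0,0,0.5],[0,0,0,0,0,0,0.5],[0,0,0,0,0,0,0.5]]}}

```text
t: 41.43
ee_pos: [0.4766, -0.1187, 0.2842]
orientation: [-0.176, 3.133, 0.001]
force: [0.4, 0.4, 0.3]
width: 0.0427
gripper_force: 0.0
```

Run:
```python
from tray import *
st(); im,q=hood(); tray("top",(.519,-.39))
im2,d2=read_camera("wrist"); w=cloud("wrist",d2)
for c in ((.49,-.44),(.472,-.357)):
    m=(abs(w[...,2]-.075)<.008)&(np.hypot(w[...,0]-c[0],w[...,1]-c[1])<.04); print("collar",m.sum(),np.nanmedian(w[m],0) if m.sum() else 0)
near=np.hypot(w[...,0]-.6044,w[...,1]+.11)<.04; m=near&(w[...,2]>.08)&(w[...,2]<.095)
if m.sum()>20: p=w[m]; u=np.linalg.svd(p[:,:2]-p[:,:2].mean(0),full_matrices=False)[2][0]; print("bar",np.arctan(u[1]/u[0]),m.sum())
a=cv2.resize(im[165:265,190:310],(480,400),interpolation=cv2.INTER_CUBIC); save("fin.png",np.hstack([a,cv2.resize(im2,(320,240))[:, :] if 0 else cv2.copyMakeBorder(cv2.resize(im2,(320,240)),0,160,0,0,cv2.BORDER_CONSTANT)]))
```

```text
t 41.43 react mm [ -95.4 -226.7  284.2] ztool [ 0.003  0.001 -1.   ] ytool [-0.002  1.     0.001] q [ 0.09  0.12 -0.22 -0.   -1.23 -1.55] F [0.4 0.3] 0.3 w 0.0427 0.0
hood angle -0.007 1662
top tray [ 0.5181 -0.3924  0.1892] res 0.0001883450564486749 n 250
bay 1 1 [ 0.551  -0.3438]
bay 1 -1 [ 0.5666 -0.4253]
bay -1 1 [ 0.4695 -0.3594]
bay -1 -1 [ 0.4851 -0.441 ]
collar 0 0
collar 799 [ 0.47194758 -0.35366181  0.07368778]
bar 0.11333199959295302 347
```

View pics/fin.png

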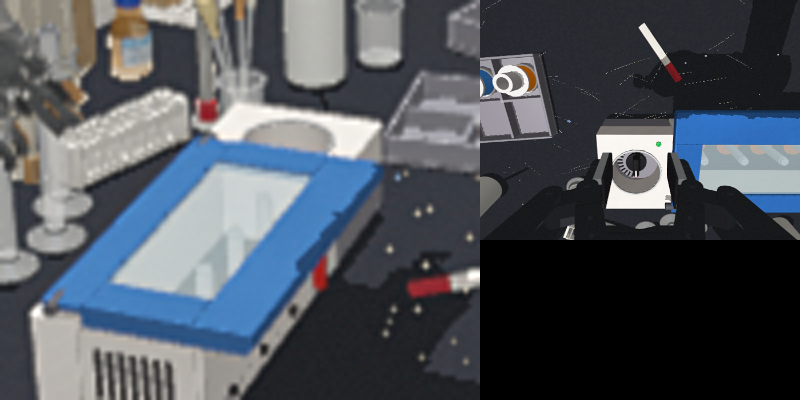

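```bash
python3 -c "from station import *; print(sign_off())"
```

```text
the job is handed in; nothing more can be done
None
```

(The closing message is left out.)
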